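Knock a stuck housing up out of its solder nest

ROBOT

A 6-joint arm with a two-finger parallel gripper is mounted at the origin on the work surface. World frame = base frame: x ahead of the robot, y to its left, z up, the work surface at z = 0. Lengths are in m, angles in rad, forces in N, time in s.
With the tool pointing down it reaches from about 0.25 to 0.725 m from the base axis. Payload 4 kg.
Tool frame: the origin (TCP) lies on the centre line of the jaws, within the pads' length; the fingertips stand 17 mm ahead of it and the grasp point (between the pads) lies 2 mm behind it; z points along the fingers, x is the direction in which the jaws open and shut, and the axes are right-handed (so a half turn about z gives the same grasp; the last joint's range is limited). The gripper opens to 85 mm and grips with 20 to 120 N. Pads are 22 mm wide; open, the fingers measure 114 mm over their backs; the gripper's body (76 mm by 85 mm) begins 54 mm behind the grasp point. The pads swing forward as they close: fully open they stand 13 mm farther back than shut.
Start: joints at [1.342, 0.241, 0.005, 1.335, 0, 1.571], TCP at [0.113, 0.487, 0.248] pointing down, gripper open.
Joint ranges: [-2.72, 2.72], [-1.05, 1.87], [-1.09, 1.28], [-1.99, 2.15], [-1.42, 1.44], [-3.14, 3.14]. Speed limits (rad/s): [2.79, 2.79, 3.14, 3.14, 3.14, 3.14].

INTERFACE

Orientations are given as a unit quaternion [x, y, z, w].
In Python, from workcell import bot gives the robot as it stands.
- The arm moves only by the tool jog_arm, never from a script. Its arguments are lists of equal length, an entry for each row: "jaw": the closure, from 0 (fully open) to 1 (shut); "linear": the shift along the tool's x, y, z in m, a list of three; "delta_rot": the turn, a rotation vector about the tool's x, y, z in degrees, a list of three. A call has exactly 8 rows; each row is the pose to reach, as a shift and turn from the pose commanded when the call began, along the tool's axes at that moment; what a row does not reach only later rows make up. A row lasts 1/12 s, in which the tool goes at most 41.7 mm and 7.16 degrees, less where a joint would pass 70% of its speed; a pose out of reach is approached as far as the arm can. A call with a gripper value outside its range is refused whole. The fingers move at their own pace and stop on an object; the grip force is fixed at half the most. Time passes only in rows, so rows that repeat a pose let the fingers close, or fill a call up. It gives the time, the measured TCP pose, the force and the opening at its end, in the units of the state.
- bot.get_obs(): the state, without advancing time (a new reading comes with each control period).
- bot.camera(name): name is "scene" or "top"; returns (picture, depth): 400x640x3 uint8, red, green, blue; 400x640 float32, m along the optical axis (not along the pixel's ray), 0 where there is no reading.
- bot.calibration(name): a dict with "fovy" (degrees; the focal length in pixels is half the picture's height over the tangent of half this angle, whatever the lens; pixels are square), "cx", "cy" (the principal point, pixels), "origin" and "orientation" of the camera in the world. Camera axes: x right, y down, z forward; pixel columns grow to the right and rows downward; lengths in m; the calibration is good to about 2 mm. A picture is of the moment at which its call begins. calibration takes no time and is no camera call.
- bot.job_done(): hands the job in, once; it reports no verdict.
The state is a dict: "clock": time; "joint_pos": joint angles; "joint_vel": joint speeds; "tau": joint torques, N m; "eef_pos": TCP position; "tool_rot": TCP orientation; "ft_force": force on the tool from outside, world axes, zero at the start; "ft_torque": the same for the moment, N m; "grip_width": finger opening in m.
Only numpy, scipy, OpenCV 4.12 (cv2) and the standard library are available. Lean on these libraries where they do the work, as an engineer would, in place of code of your own. Each camera call takes 0.05 s, during which the arm holds its last target.

TASK

The aluminium housing is stuck flush in the black nest. Pick up the C-shaped knockout by its grip, bring its pin under the nest, feel for the off-centre hole in the guide plate and push the pin gently up through it until the housing stands about a third of its height out of its pocket (no more), still level. Then draw the knockout out and stand it back upright on the mat, clear of the nest, disturbing nothing else on the bench.

Things in the scene. Friction and masses are not known exactly. Their poses are not given: they have to be found in the camera images.
- nest: Solder nest bolted to the bench: black block 104 x 56 mm (x by y), 60 to 102 mm above its base, on two legs at its x ends (inner faces at x = -42 and +42 mm, flanges out to 72 mm). Open right through between the legs along y. Pocket in the top: 46 x 34 mm, 36 mm deep, centred, with brass spring pads gripping the housing. Origin: centre of the base on the mat, z up.
- guide_mid (a point): On the nest, 51 mm above its base, axes as the nest: middle of the smooth underside of a 40 mm square, 6 mm thick steel guide plate. Its 14 mm through hole is eccentric: centre 8 mm from this point, at any angle round it; neither measured nor visible: feel for it. The plate does not turn; on rubber mounts, it yields 3 mm upwards at 4 N/mm, then is solid. Never press on it or the nest over 20 N.
- housing: Die-cast aluminium housing 44 x 32 x 36 mm (x, y, z), stuck in the pocket, top flush. Origin: centre of its underside, 66 mm above the nest's base when stuck; an opening in the floor bares it to the pin wherever the hole is. Spring pads hold it by friction all the way: 5 to 12 N moves it up, at most 25 N allowed, and it stays where left. A third out = 12 mm up (8 to 17 is good; over 20 is too far).
- knockout: C-frame with a heavy steel foot, 0.3 kg, hanging nearly in balance from its grip, standing on the mat. Origin: underside of its foot, on the common axis of pin and grip; z up. Foot 40 mm in x, y = -55 to +57 mm, 8 mm thick. Spine at y = 45 to 57 mm; top arm over the pin, z = 114 to 126 mm; mouth opens to -y. Carried with its foot 6 mm off the mat and axes parallel to the nest's, it slides into the nest from the nest's +y side.
- pin_tip (a point): Tip of the knockout's upright pin, 40 mm above the foot's underside, on the axis. Pin 8 mm diameter, the last 1.5 mm bevelled to 6 mm diameter at the tip; it stands 32 mm out of the foot.
- grip (a point): Centre of the knockout's black grip, 146 mm above the foot's underside, straight above the pin: 22 mm in x, 20 mm in y, 40 mm tall (z = 126 to 166 mm), standing on a flat flange 44 x 56 mm (x by y) whose top is at z = 126 mm. Pinch it firmly from above across y; fingertips resting on the flange steady it.
- spare: Bystander: a second, identical housing 44 x 32 x 36 mm lying on the mat. Leave alone.
- spool: Bystander: solder reel, 60 mm diameter, 36 mm high. Leave alone.
- jar: Bystander: flux jar, 44 mm diameter, 45 mm high, beside the nest on its -y side. Leave alone.
- screwdriver: Bystander: screwdriver 160 mm long, lying. Leave alone.
- board: Bystander: green circuit board 60 x 45 mm, lying near the knockout on its +x side. Leave alone.
- tin: Bystander: tip-cleaning tin, 70 mm diameter, 35 mm high. Leave alone.
Things that resemble listed ones, but are neither listed nor needed, are in the scene too. What is shaped like the nest but blue or orange is not meant.

How it is judged:
By the outcome, as a careful person would: the job done as asked, in the order asked, and still so for the second after the job is handed in, with the robot touching nothing.
It also fails if it takes over 72 s, if anything falls off the work surface, if the arm or the gripper's body presses on something with over 40 N, if the wrist force passes 120 N, or if a joint passes its speed limit or range.

## Working session

There is one attempt and no reset: what is moved stays moved. The work goes in short steps, Python scripts to look and compute and a tool call to move; the robot and the scene stay as the last step left them, time stands still between calls to the robot, and variables do not carry over. Pictures are saved under pics/ and viewed, and the job is handed in when it is done.

Besides the shell and the picture viewer there is one more tool, called after "Request:" as name(argument=value, ...) on one line, values as JSON. jog_arm: Moves the arm, as the interface text tells. Its arguments: {"type":"object","properties":{"jaw":{"type":"array","items":{"type":"number"}},"linear":{"type":"array","items":{"type":"array","items":{"type":"number"}}},"delta_rot":{"type":"array","items":{"type":"array","items":{"type":"number"}}}},"required":["jaw","linear","delta_rot"]}

```bash
ls; mkdir -p pics; python3 - <<'E'
from workcell import bot
import cv2,json
import numpy as np
print(bot.get_obs())
for n in("scene","top"):
    p,d=bot.camera(n); cv2.imwrite(f"pics/{n}0.png",p[:,:,::-1]); np.save(f"pics/{n}0.npy",d)
    print(bot.calibration(n))
E
```

```text
pics
{'clock': 0.0, 'joint_pos': array([1.34197096e+00, 2.41411748e-01, 3.73257864e-03, 1.33519726e+00,
       6.33220379e-07, 1.57079360e+00]), 'joint_vel': array([-6.37315145e-05,  1.63366092e-03, -3.81342366e-04, -7.76317221e-04,
        9.80756177e-05,  4.23607077e-04]), 'tau': array([-2.19256167e-04, -3.72319686e+01,  2.52408117e+01,  1.69163133e-02,
       -6.37973744e-05,  1.26934463e-07]), 'eef_pos': array([0.1132824 , 0.48639035, 0.24741672]), 'tool_rot': array([ 7.83208044e-01,  6.21758859e-01, -8.14774045e-04,  6.46410028e-04]), 'ft_force': array([ 0.77638479,  0.35633071, -0.26205447]), 'ft_torque': array([-0.0160643 ,  0.01334689, -0.02609726]), 'grip_width': 0.08499259225525611}
{'fovy': 42.107234635546476, 'cx': 315.93143119500263, 'cy': 204.591500722098, 'origin': array([ 1.34282731, -0.77106407,  0.83176405]), 'orientation': array([ 0.82115919,  0.31705114, -0.16383959, -0.44534566])}
{'fovy': 57.29828872179348, 'cx': 319.1605734586228, 'cy': 198.81151356650676, 'origin': array([0.50131712, 0.06824002, 0.98347105]), 'orientation': array([ 0.70617523, -0.70440196,  0.05547575, -0.04535272])}
```

View pics/scene0.png

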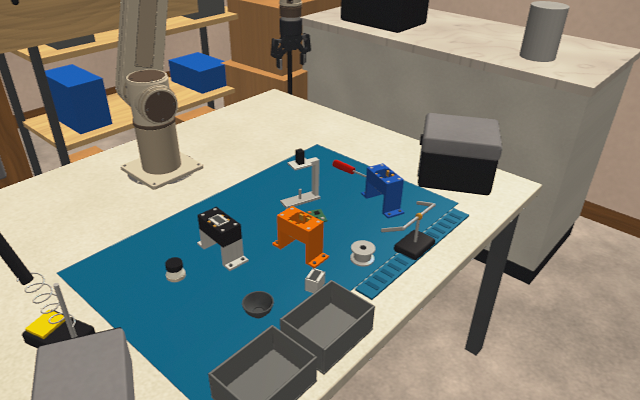

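View pics/top0.png

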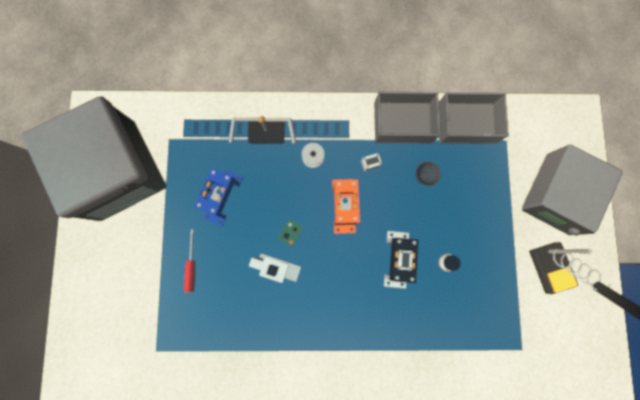

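```bash
cat > h.py <<'E'
import numpy as np,cv2
from scipy.spatial.transform import Rotation as R
from workcell import bot
def cam(n):
    c=bot.calibration(n); f=200/np.tan(np.radians(c['fovy']/2)); return f,c['cx'],c['cy'],np.array(c['origin']),R.from_quat(c['orientation']).as_matrix()
def onz(n,u,v,z):
    f,cx,cy,o,M=cam(n); r=M@np.array([(u-cx)/f,(v-cy)/f,1]); return o+r*(z-o[2])/r[2]
def dep(n,u,v,d):
    f,cx,cy,o,M=cam(n); return o+M@np.array([(u-cx)/f,(v-cy)/f,1])*d
def proj(n,P):
    f,cx,cy,o,M=cam(n); q=M.T@(np.asarray(P)-o); return np.array([cx+f*q[0]/q[2],cy+f*q[1]/q[2]])
def crop(src,dst,x0,y0,x1,y1,s):
    p=cv2.imread(src)[y0:y1,x0:x1]; cv2.imwrite(dst,cv2.resize(p,None,fx=s,fy=s,interpolation=cv2.INTER_CUBIC))
E
python3 - <<'E'
from h import *
crop("pics/top0.png","pics/t_n.png",370,220,470,300,8)
crop("pics/top0.png","pics/t_k.png",235,210,335,290,8)
crop("pics/scene0.png","pics/s_n.png",150,190,260,290,6)
crop("pics/scene0.png","pics/s_k.png",250,135,350,235,6)
E
```

```text
(no output)
```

View pics/t_n.png

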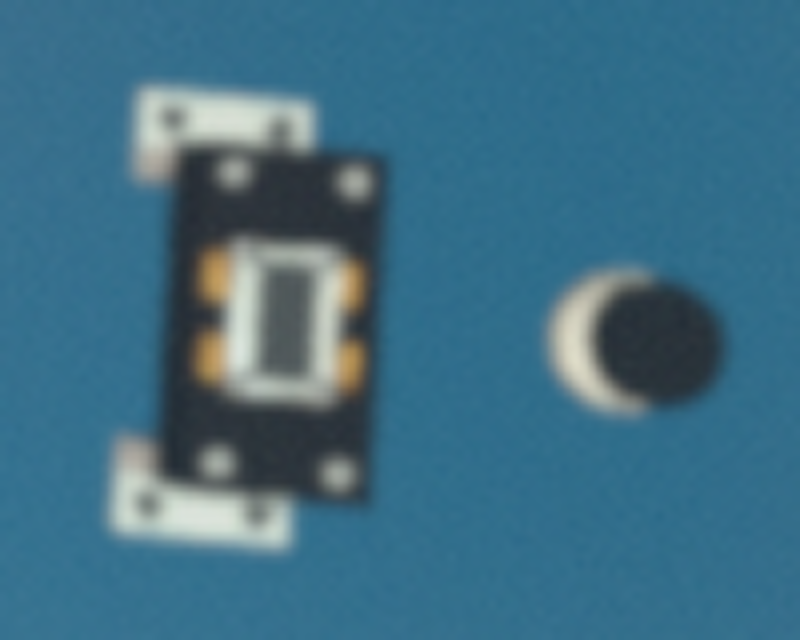

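View pics/t_k.png

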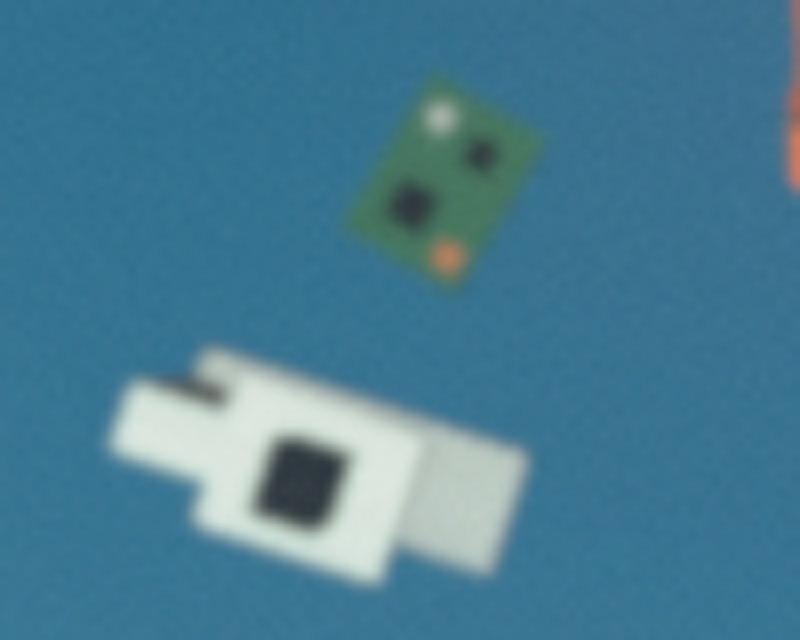

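View pics/s_n.png

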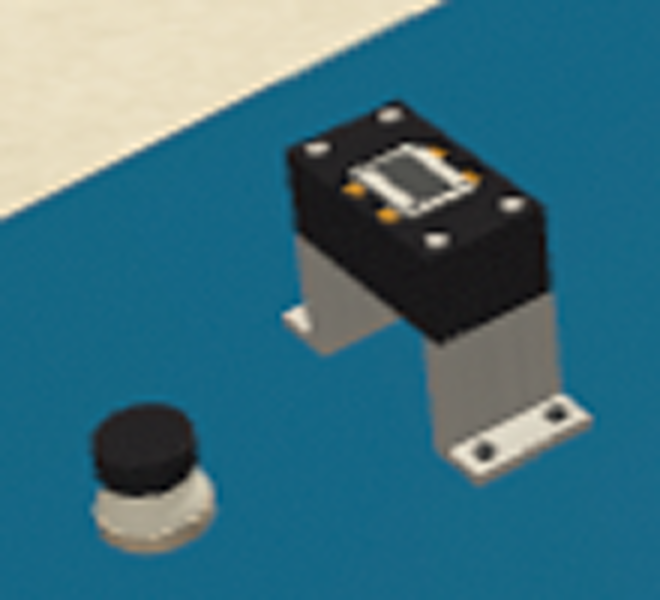

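View pics/s_k.png

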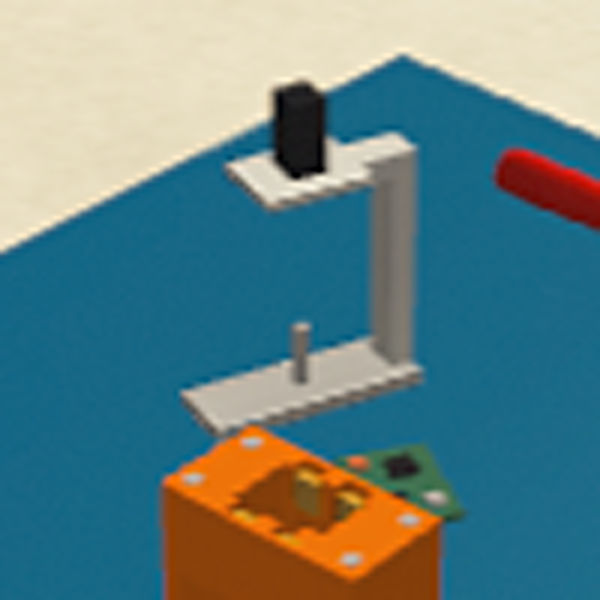

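```bash
cat > fit.py <<'E'
from h import *
from scipy.optimize import minimize
def hullmask(n,boxes,pose,win,s,solid=True):
    x,y,a=pose[:3]; c,si=np.cos(a),np.sin(a); x0,y0,x1,y1=win
    m=np.zeros(((y1-y0)*s,(x1-x0)*s),np.uint8)
    for b in boxes:
        P=[(X,Y,Z) for X in b[:2] for Y in b[2:4] for Z in b[4:]]
        q=np.array([proj(n,(x+c*X-si*Y,y+si*X+c*Y,Z)) for X,Y,Z in P])
        q=(q+0.5-np.array([x0,y0]))*s-0.5
        h=cv2.convexHull(q.astype(np.float32))
        cv2.fillConvexPoly(m,np.round(h*16).astype(np.int32),255,cv2.LINE_AA,4)
    return cv2.GaussianBlur(m,(0,0),s*0.5)/255.
def dark(img,win,s,fn,hull):
    x0,y0,x1,y1=win
    p=cv2.resize(img[y0:y1,x0:x1],None,fx=s,fy=s,interpolation=cv2.INTER_LINEAR).astype(float)
    m=(fn(p)).astype(np.uint8)*255
    k,l,st,_=cv2.connectedComponentsWithStats(m)
    if hull!='all':
        i=1+np.argmax(st[1:,4]); m=(l==i).astype(np.uint8)*255
    if hull:
        c=max(cv2.findContours(m,cv2.RETR_EXTERNAL,cv2.CHAIN_APPROX_NONE)[0],key=cv2.contourArea)
        cv2.fillPoly(m,[cv2.convexHull(c)] if hull=='hull' else [c],255)
    return cv2.GaussianBlur(m,(0,0),s*0.5)/255.
def fit(tag,boxes,fn,wins,imgs,p0,hull,s=6):
    M={n:dark(imgs[n],wins[n],s,fn,hull) for n in wins}
    def cost(p,ns): return sum(((hullmask(n,boxes,p,wins[n],s)-M[n])**2).mean()*1e3 for n in ns)
    out={}
    for ns in [[n] for n in wins]+([list(wins)] if len(wins)>1 else []):
        best=None
        for a in (0,):
            sim=np.array([p0]+[np.array(p0)+d for d in np.diag([.008,.008,.12])])
            r=minimize(cost,p0,args=(ns,),method='Nelder-Mead',options=dict(initial_simplex=sim,xatol=1e-5,fatol=1e-5,maxiter=300))
        print(tag,ns,r.x[:2].round(4),np.degrees(r.x[2]).round(2),round(r.fun,2)); out[tuple(ns)]=r.x
    for n in wins:
        cv2.imwrite(f"pics/fit_{tag}_{n}.png",np.dstack([M[n]*255,hullmask(n,boxes,r.x,wins[n],s)*255,M[n]*0]).astype(np.uint8))
    return r.x
E
cat > run1.py <<'E'
from fit import *
imgs={n:cv2.imread(f"pics/{n}0.png") for n in("scene","top")}
g=onz("top",272.5,270,0.166); n_=onz("top",405.8,260.4,0.102); n2=onz("scene",219,219.5,0.102)
print("grip",g,"nest",n_,n2)
d=np.load("pics/top0.npy"); 
for u,v in((272,270),(404,245),(405,261),(330,300),(260,262),(290,271)): print(u,v,dep("top",u,v,d[v,u]).round(4))
dk=lambda p:p.max(2)<75
fit("nest",[(-.052,.052,-.028,.028,.060,.102)],dk,{"top":(382,228,428,292),"scene":(190,200,250,255)},imgs,[n_[0],n_[1],-.06],'hull')
fit("grip",[(-.011,.011,-.010,.010,.126,.166)],dk,{"top":(262,258,285,282),"scene":(290,143,310,170)},imgs,[g[0],g[1],-.25],'c')
E
python3 run1.py
```

```text
grip [0.46087043 0.15860022 0.166     ] nest [ 0.48043472 -0.15106192  0.102     ] [ 0.48175733 -0.14834368  0.102     ]
272 270 [0.4609 0.1596 0.1672]
404 245 [ 0.5168 -0.147   0.1055]
405 261 [ 0.4791 -0.1485  0.1043]
330 300 [ 0.3754  0.0254 -0.003 ]
260 262 [0.477  0.1919 0.1276]
290 271 [0.4508 0.13   0.0126]
nest ['top'] [ 0.4829 -0.1494] -4.81 43.11
nest ['scene'] [ 0.4797 -0.1486] -5.54 0.35Traceback (most recent call last):
  File "run1.py", line 8, in <module>
    fit("nest",[(-.052,.052,-.028,.028,.060,.102)],dk,{"top":(382,228,428,292),"scene":(190,200,250,255)},imgs,[n_[0],n_[1],-.06],'hull')
    ~~~^^^^^^^^^^^^^^^^^^^^^^^^^^^^^^^^^^^^^^^^^^^^^^^^^^^^^^^^^^^^^^^^^^^^^^^^^^^^^^^^^^^^^^^^^^^^^^^^^^^^^^^^^^^^^^^^^^^^^^^^^^^^^^^^^^
  File "fit.py", line 32, in fit
    r=minimize(cost,p0,args=(ns,),method='Nelder-Mead',options=dict(initial_simplex=sim,xatol=1e-5,fatol=1e-5,maxiter=300))
    res = _minimize_neldermead(fun, x0, args, callback, bounds=bounds,
                               **options)
    fxr = func(xr)
    fx = function(np.copy(x), *(wrapper_args + args))
  File
[... 266 characters left out ...]
ef cost(p,ns): return sum(((hullmask(n,boxes,p,wins[n],s)-M[n])**2).mean()*1e3 for n in ns)
                                 ~~~~~~~~^^^^^^^^^^^^^^^^^^^^^
  File "fit.py", line 8, in hullmask
    q=np.array([proj(n,(x+c*X-si*Y,y+si*X+c*Y,Z)) for X,Y,Z in P])
                ~~~~^^^^^^^^^^^^^^^^^^^^^^^^^^^^^
  File "h.py", line 11, in proj
    f,cx,cy,o,M=cam(n); q=M.T@(np.asarray(P)-o); return np.array([cx+f*q[0]/q[2],cy+f*q[1]/q[2]])
                ~~~^^^
  File "h.py", line 5, in cam
    c=bot.calibration(n); f=200/np.tan(np.radians(c['fovy']/2)); return f,c['cx'],c['cy'],np.array(c['origin']),R.from_quat(c['orientation']).as_matrix()
ValueError: time passes only in moves, steps and waits
```

```bash
python3 - <<'E'
from workcell import bot
import json
json.dump({n:{k:(v.tolist() if hasattr(v,'tolist') else v) for k,v in bot.calibration(n).items()} for n in("scene","top")},open("cal.json","w"))
E
python3 - <<'E'
s=open("h.py").read()
s=s.replace("c=bot.calibration(n);","c=CAL[n];").replace("def cam","import json\nCAL=json.load(open('cal.json'))\ndef cam",1)
open("h.py","w").write(s)
E
time python3 run1.py; python3 -c "
import cv2
p=cv2.imread('pics/top0.png'); print(p[245,392:425].max(1)); print(p[270,262:285].max(1)); print(p[230:292,410].max(1))"
```

```text
grip [0.46087043 0.15860022 0.166     ] nest [ 0.48043472 -0.15106192  0.102     ] [ 0.48175733 -0.14834368  0.102     ]
272 270 [0.4609 0.1596 0.1672]
404 245 [ 0.5168 -0.147   0.1055]
405 261 [ 0.4791 -0.1485  0.1043]
330 300 [ 0.3754  0.0254 -0.003 ]
260 262 [0.477  0.1919 0.1276]
290 271 [0.4508 0.13   0.0126]
nest ['top'] [ 0.4829 -0.1494] -4.81 43.11
nest ['scene'] [ 0.4797 -0.1486] -5.54 0.35
nest ['top', 'scene'] [ 0.4805 -0.1489] -5.54 44.78
grip ['top'] [0.4613 0.1601] 18.38 94.11
grip ['scene'] [0.4579 0.1629] -39.52 18.57
grip ['top', 'scene'] [0.4597 0.1611] -55.76 115.34
[ 69  58  56  55  58  60  60  61  61  61  59  59  58  58  58  59  59  59
  56  59  67  76  80  77  70  81 107 130 138 140 140 140 137]
[229 231 228 223 200 147  93  68  65  66  65  68  64  65  82 135 191 222
 228 230 230 231 229]
[139 140 139 141 142 142 142 134 111  79  64  58  62  59  59  56  56  57
  60  66 110 159 173 173 181 190 196 200 201 203 202 201 202 203 204 205
 198 180 163 150 119  79  62  62  59  57  67  87 109 118 103  84  93 120
 134 141 142 141 141 139 141 142]
real	0m3.691s
user	0m3.842s
sys	0m1.218s
```

```bash
python3 - <<'E'
s=open("fit.py").read()
s=s.replace("dark(imgs[n],wins[n],s,fn,hull)","dark(imgs[n],wins[n],s,fn[n],hull)")
open("fit.py","w").write(s)
r=open("run1.py").read()
r=r.replace("dk=lambda p:p.max(2)<75","T=lambda t:(lambda p:p.max(2)<t)\ndk={'top':T(99),'scene':T(80)}\ndg={'top':T(147),'scene':T(85)}")
r=r.replace("[(-.011,.011,-.010,.010,.126,.166)],dk","[(-.011,.011,-.010,.010,.126,.166)],dg")
open("run1.py","w").write(r)
E
python3 run1.py|tail -6
python3 - <<'E'
import cv2,numpy as np
L=[cv2.imread(f"pics/fit_{t}_{n}.png") for t in("nest","grip") for n in("top","scene")]
H=400; L=[cv2.copyMakeBorder(cv2.resize(l,None,fx=.5,fy=.5) if l.shape[0]>200 else l,0,200-min(200,l.shape[0]//(2 if l.shape[0]>200 else 1)),0,4,cv2.BORDER_CONSTANT,value=(90,90,90))[:200] for l in L]
cv2.imwrite("pics/fits.png",np.hstack(L))
E
```

```text
nest ['top'] [ 0.4822 -0.1498] -5.47 5.82
nest ['scene'] [ 0.4797 -0.1487] -5.32 0.23
nest ['top', 'scene'] [ 0.4814 -0.1494] -5.2 8.67
grip ['top'] [0.4603 0.1612] -15.58 17.75
grip ['scene'] [0.4577 0.1632] -37.77 17.18
grip ['top', 'scene'] [0.4597 0.1614] -35.58 42.19
```

View pics/fits.png

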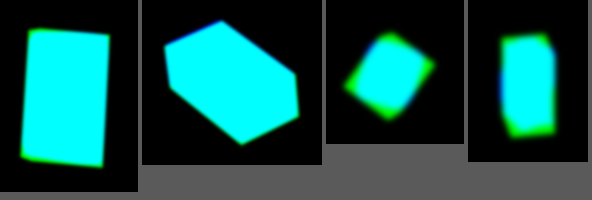

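```bash
cat > run2.py <<'E'
from fit import *
imgs={n:cv2.imread(f"pics/{n}0.png") for n in("scene","top")}
W={'top':lambda p:p[:,:,2]>135}
for w in (.010,.012,.014):
  B=[(-.02,.02,-.055,.057,0,.008),(-.022,.022,-.028,.028,.114,.126),(-w,w,0,.057,.114,.126),(-w,w,.045,.057,.008,.126),(-.011,.011,-.01,.01,.126,.166)]
  fit("ko",B,W,{"top":(245,248,307,290)},imgs,[.46,.161,-.27],'c')
E
python3 run2.py
```

```text
ko ['top'] [0.4598 0.1617] -17.51 5.39
ko ['top'] [0.4599 0.1614] -17.92 9.22
ko ['top'] [0.46   0.1613] -18.29 14.91
```

View pics/fit_ko_top.png

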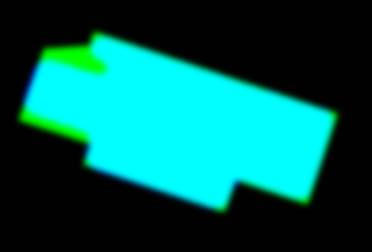

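```bash
cat > plan.py <<'E'
from h import *
import sys
def rel(pos,yawdeg,o=None):
    """yawdeg: direction of tool x (deg from world x), tool z down"""
    o=o or bot.get_obs(); p=np.array(o['eef_pos']); Q=R.from_quat(o['tool_rot'])
    a=np.radians(yawdeg); X=np.array([np.cos(a),np.sin(a),0]); Z=np.array([0,0,-1.]); T=R.from_matrix(np.column_stack([X,np.cross(Z,X),Z]))
    l=Q.inv().apply(np.array(pos)-p); rv=(Q.inv()*T).as_rotvec(degrees=True)
    x=Q.apply([1,0,0]); print("t",round(o['clock'],2),"pos",p.round(4),"yaw",np.degrees(np.arctan2(x[1],x[0])).round(2),"z",Q.apply([0,0,1]).round(4),"F",np.array(o['ft_force']).round(2),"M",np.array(o['ft_torque']).round(3),"w",round(float(o['grip_width']),4))
    print("linear",l.round(4),"rot",rv.round(2))
if __name__=="__main__": rel([float(v) for v in sys.argv[1:4]],float(sys.argv[4]))
E
python3 plan.py .459 .162 .247 72.6
```

```text
t 0.1 pos [0.1133 0.4864 0.2475] yaw 76.89 z [-5.0e-04 -1.9e-03 -1.0e+00] F [-0.81 -0.79  0.66] M [ 0.034 -0.032 -0.001] w 0.0852
linear [-0.2376  0.4103  0.0009] rot [0.   0.11 4.29]
```

Request:
jog_arm(jaw=[0.3,0.3,0.3,0.3,0.3,0.3,0.3,0.3], linear=[[-0.02,0.034,0],[-0.04,0.069,0],[-0.06,0.104,0],[-0.08,0.139,0],[-0.1,0.173,0],[-0.12,0.207,0],[-0.14,0.242,0],[-0.16,0.276,0]], delta_rot=[[0,0.1,1],[0,0.1,2],[0,0.1,3],[0,0.1,4.3],[0,0.1,4.3],[0,0.1,4.3],[0,0.1,4.3],[0,0.1,4.3]])

```text
clock: 0.77
eef_pos: [0.3468, 0.2668, 0.2481]
tool_rot: [0.806, 0.592, 0.0, -0.001]
ft_force: [-0.1, 0.8, 1.1]
grip_width: 0.0598
```

```bash
python3 plan.py .459 .162 .220 72.6
```

```text
t 0.77 pos [0.3468 0.2668 0.2481] yaw 72.6 z [ 1.0e-04  1.5e-03 -1.0e+00] F [-0.06  0.77  1.05] M [ 0.033 -0.026 -0.065] w 0.0598
linear [-0.0665  0.1384  0.0279] rot [-0.02 -0.08  0.  ]
```

Request:
jog_arm(jaw=[0.3,0.3,0.3,0.3,0.3,0.3,0.3,0.3], linear=[[-0.016,0.034,0.007],[-0.033,0.068,0.014],[-0.05,0.104,0.02],[-0.067,0.1385,0.027],[-0.067,0.1385,0.027],[-0.067,0.1385,0.027],[-0.067,0.1385,0.027],[-0.067,0.1385,0.027]], delta_rot=[[0,0,0],[0,0,0],[0,0,0],[0,0,0],[0,0,0],[0,0,0],[0,0,0],[0,0,0]])

```text
clock: 1.43
eef_pos: [0.4572, 0.1639, 0.2212]
tool_rot: [0.806, 0.593, 0.0, -0.001]
ft_force: [0.5, -0.4, -0.8]
grip_width: 0.0598
```

```bash
python3 plan.py .459 .162 .145 72.6; python3 - <<'E'
from h import *
p,d=bot.camera("scene"); cv2.imwrite("pics/scene1.png",p[:,:,::-1]); crop("pics/scene1.png","pics/s1.png",240,90,360,220,5)
E
```

```text
t 1.43 pos [0.4572 0.1639 0.2212] yaw 72.67 z [-1.0e-04  1.8e-03 -1.0e+00] F [ 0.47 -0.4  -0.83] M [-0.013  0.055 -0.002] w 0.0598
linear [-0.0015  0.0023  0.0762] rot [-0.04 -0.1   0.07]
```

View pics/s1.png

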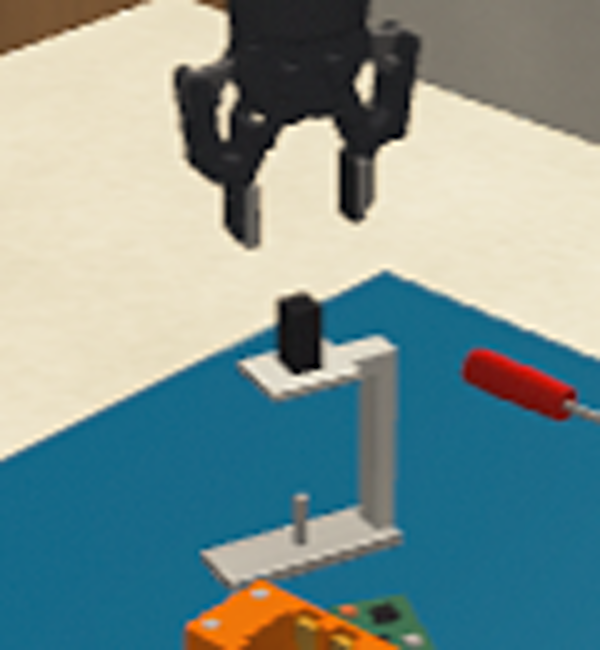

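Request:
jog_arm(jaw=[0.3,0.3,0.3,0.3,0.3,0.3,0.3,0.3], linear=[[-0.0015,0.0022,0.015],[-0.0015,0.0022,0.03],[-0.0015,0.0022,0.045],[-0.0015,0.0022,0.06],[-0.0015,0.0022,0.07],[-0.0015,0.0022,0.074],[-0.0015,0.0022,0.074],[-0.0015,0.0022,0.074]], delta_rot=[[0,-0.1,0],[0,-0.1,0],[0,-0.1,0],[0,-0.1,0],[0,-0.1,0],[0,-0.1,0],[0,-0.1,0],[0,-0.1,0]])

```text
clock: 2.15
eef_pos: [0.4598, 0.1618, 0.1478]
tool_rot: [0.806, 0.592, 0.0, 0.0]
ft_force: [-0.1, 0.6, 0.4]
grip_width: 0.0599
```

```bash
python3 plan.py .459 .162 .1445 72.6; python3 - <<'E'
from h import *
p,d=bot.camera("top"); cv2.imwrite("pics/top2.png",p[:,:,::-1]); crop("pics/top2.png","pics/t2.png",220,200,340,290,6)
E
```

```text
t 2.15 pos [0.4598 0.1618 0.1478] yaw 72.65 z [ 6.e-04  3.e-04 -1.e+00] F [-0.15  0.64  0.42] M [-0.013  0.022  0.043] w 0.0599
linear [-0.0001 -0.0008  0.0033] rot [ 0.03 -0.03  0.05]
```

View pics/t2.png

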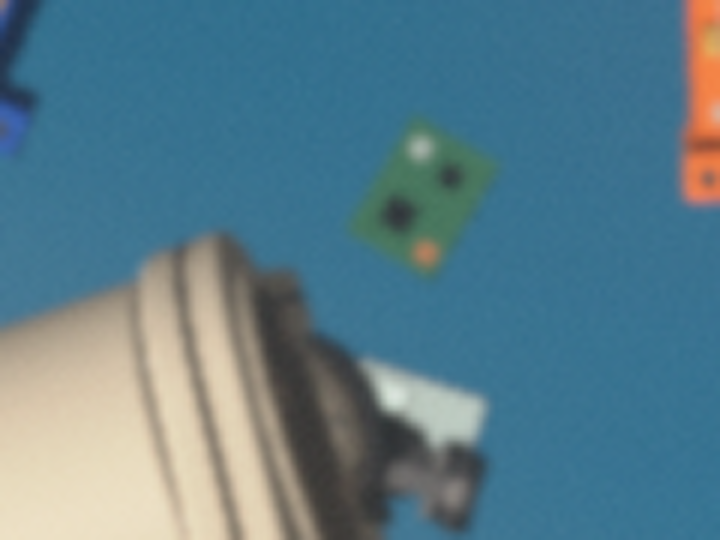

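Request:
jog_arm(jaw=[0.5,0.6,0.7,0.8,1,1,1,1], linear=[[0,-0.0008,0.0025],[0,-0.0008,0.0025],[0,-0.0008,0.0025],[0,-0.0008,0.0025],[0,-0.0008,0.0025],[0,-0.0008,0.0025],[0,-0.0008,0.0025],[0,-0.0008,0.0025]], delta_rot=[[0,0,0],[0,0,0],[0,0,0],[0,0,0],[0,0,0],[0,0,0],[0,0,0],[0,0,0]])

```text
clock: 2.87
eef_pos: [0.4594, 0.1611, 0.1453]
tool_rot: [0.806, 0.592, 0.0, 0.001]
ft_force: [-0.8, -3.4, 5.2]
grip_width: 0.0193
```

```bash
python3 plan.py .459 .162 .143 72.6
```

```text
t 2.87 pos [0.4594 0.1611 0.1453] yaw 72.57 z [ 1.1e-03 -5.0e-04 -1.0e+00] F [-0.8  -3.41  5.17] M [-0.505  0.184  0.005] w 0.0193
linear [ 0.0007 -0.0006  0.0023] rot [ 0.07  0.01 -0.03]
```

Request:
jog_arm(jaw=[1,1,1,1,1,1,1,1], linear=[[0,0,-0.002],[0,0,-0.005],[0,0,-0.01],[0,0,-0.015],[0,0,-0.02],[0,0,-0.025],[0,0,-0.03],[0,0,-0.03]], delta_rot=[[0,0,0],[0,0,0],[0,0,0],[0,0,0],[0,0,0],[0,0,0],[0,0,0],[0,0,0]])

```text
clock: 3.53
eef_pos: [0.4598, 0.1618, 0.176]
tool_rot: [0.806, 0.592, 0.001, 0.0]
ft_force: [-0.1, -1.1, -3.0]
grip_width: 0.0193
```

```bash
python3 plan.py .491 -.0395 .175 84.7; python3 - <<'E'
from h import *
for u,v in((334,232),(345,233),(356,232)): print(onz("top",u,v,.004).round(3))
print(onz("top",450,262,.045).round(3), onz("scene",175,268,.045).round(3))
p,d=bot.camera("scene"); cv2.imwrite("pics/scene3.png",p[:,:,::-1]); crop("pics/scene3.png","pics/s3.png",240,90,360,220,5)
E
```

```text
t 3.53 pos [0.4598 0.1618 0.176 ] yaw 72.59 z [ 2.2e-03  9.0e-04 -1.0e+00] F [-0.11 -1.1  -3.05] M [0.031 0.005 0.026] w 0.0193
linear [-0.1828  0.09    0.0009] rot [  0.11  -0.08 -12.11]
[0.553 0.015 0.004]
[ 0.55  -0.015  0.004]
[ 0.553 -0.044  0.004]
[ 0.475 -0.278  0.045] [ 0.493 -0.294  0.045]
```

View pics/s3.png

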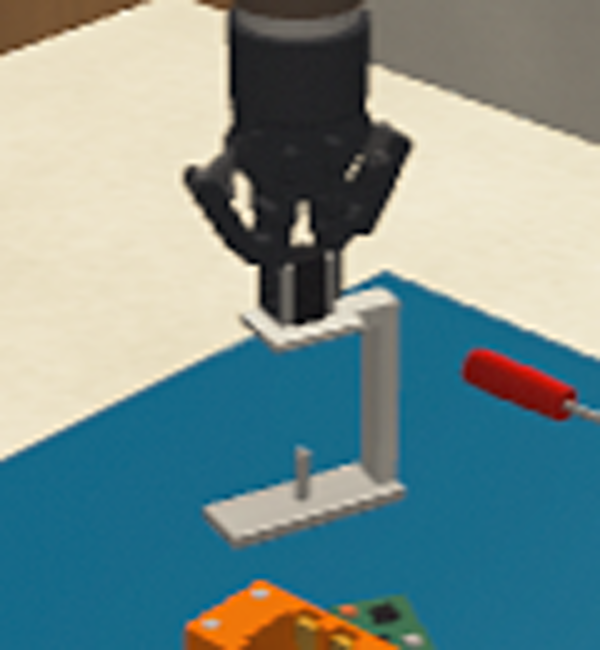

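Request:
jog_arm(jaw=[1,1,1,1,1,1,1,1], linear=[[-0.01,0.005,0],[-0.033,0.016,0],[-0.065,0.032,0],[-0.097,0.048,0],[-0.13,0.064,0],[-0.16,0.079,0],[-0.177,0.087,0],[-0.183,0.09,0]], delta_rot=[[0,0,-1],[0,0,-2.5],[0,0,-4.5],[0,0,-6.5],[0,0,-8.5],[0,0,-10.5],[0,0,-12.1],[0,0,-12.1]])

```text
clock: 4.25
eef_pos: [0.4902, -0.0431, 0.1745]
tool_rot: [0.74, 0.672, -0.0, 0.0]
ft_force: [0.3, -0.1, -2.2]
grip_width: 0.0192
```

Request:
jog_arm(jaw=[1,1,1,1,1,1,1,1], linear=[[0,0,0],[0,0,0],[0,0,0],[0,0,0],[0,0,0],[0,0,0],[0,0,0],[0,0,0]], delta_rot=[[0,0,0],[0,0,0],[0,0,0],[0,0,0],[0,0,0],[0,0,0],[0,0,0],[0,0,0]])

```text
clock: 4.92
eef_pos: [0.4901, -0.0396, 0.1747]
tool_rot: [0.739, 0.674, 0.0, -0.0]
ft_force: [-0.5, 0.3, -3.1]
grip_width: 0.0193
```

```bash
python3 plan.py .491 -.0395 .1535 84.7; python3 - <<'E'
from h import *
for n in("scene","top"):
    p,d=bot.camera(n); cv2.imwrite(f"pics/{n}4.png",p[:,:,::-1])
crop("pics/scene4.png","pics/s4.png",180,140,320,270,5)
crop("pics/top4.png","pics/t4.png",320,210,440,300,6)
E
```

```text
t 4.92 pos [ 0.4901 -0.0396  0.1747] yaw 84.73 z [ 0.  0. -1.] F [-0.51  0.3  -3.09] M [ 0.035 -0.018  0.02 ] w 0.0193
linear [0.0002 0.0009 0.0212] rot [ 0.   -0.    0.03]
```

View pics/s4.png

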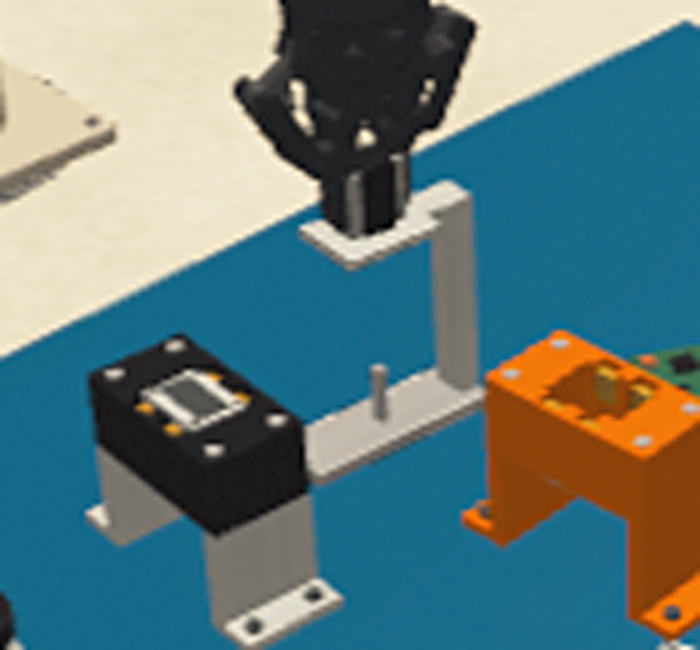

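View pics/t4.png

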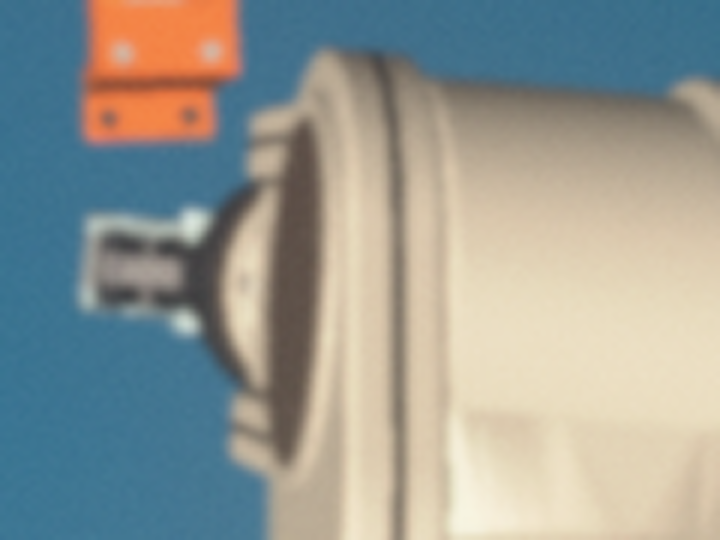

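```bash
python3 - <<'E'
from h import *
crop("pics/scene4.png","pics/s4b.png",235,170,295,240,10)
t=np.array([.4901,-.0396]); a=np.radians(-5.3)
h=.1747-.1453
L=lambda x,y,z:(t[0]+np.cos(a)*x-np.sin(a)*y,t[1]+np.sin(a)*x+np.cos(a)*y,z+h)
for nm,P in dict(pintip=(0,0,.04),pinbase=(0,0,.008),fl_tl=(-.022,-.028,.126),fl_fr=(.022,-.028,.126),fl_frb=(.022,-.028,.114),spb=(.02,.057,.008),foot_fr=(.02,-.055,.008)).items():
    q=proj("scene",L(*P)); print(nm,q.round(1),((q+.5-[235,170])*10-.5).round(0))
E
```

```text
pintip [255.  213.4] [205. 439.]
pinbase [255.6 223.5] [211. 539.]
fl_tl [238.9 185.5] [ 44. 160.]
fl_fr [249.6 192.5] [150. 229.]
fl_frb [249.8 196.6] [153. 271.]
spb [277.3 218.5] [427. 489.]
foot_fr [243.2 235.3] [ 86. 657.]
```

View pics/s4b.png

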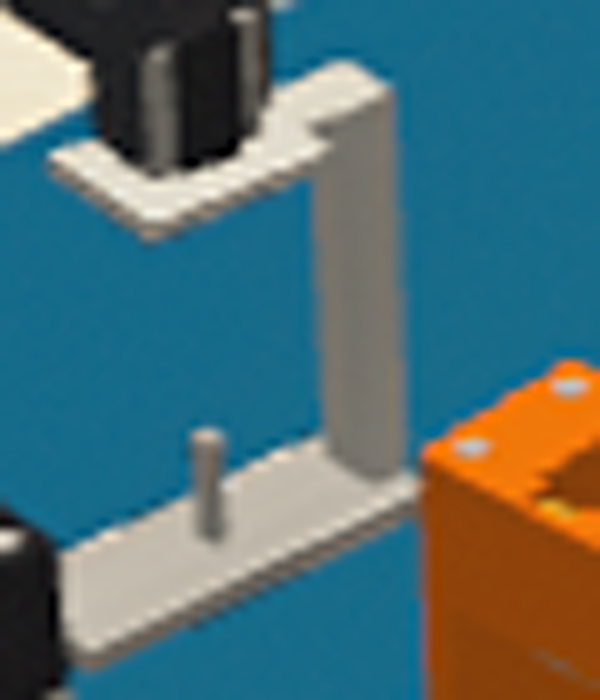

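```bash
python3 - <<'E'
from h import *
for n,win,g in(("top",(382,228,428,292),[((235,172),(355,183),(218,462),(338,475)),8,(370,220)]),("scene",(190,200,250,255),[((390,115),(317,148),(512,204),(437,240)),6,(150,190)])):
    im=cv2.imread(f"pics/{n}0.png").min(2).astype(float); P=[]
    for (a,b) in g[0]:
        u=(a+.5)/g[1]-.5+g[2][0]; v=(b+.5)/g[1]-.5+g[2][1]
        ui,vi=int(round(u)),int(round(v)); r=2
        w=im[vi-r:vi+r+1,ui-r:ui+r+1]; w=np.clip(w-np.median(w)-15,0,None); yy,xx=np.mgrid[vi-r:vi+r+1,ui-r:ui+r+1]
        uu,vv=(w*xx).sum()/w.sum(),(w*yy).sum()/w.sum(); P.append(onz(n,uu,vv,.102)); print(n,(round(u,1),round(v,1)),(round(uu,1),round(vv,1)),P[-1].round(4))
    P=np.array(P); print("ctr",P.mean(0).round(4),"yaw" ,[np.degrees(np.arctan2(*(P[a]-P[b])[[1,0]])).round(2) for a,b in((0,2),(1,3))],"d",np.linalg.norm(P[0]-P[2]).round(4),np.linalg.norm(P[0]-P[1]).round(4))
E
cat > run3.py <<'E'
from fit import *
imgs={"scene":cv2.imread("pics/scene4.png")}
h=.1747-.1453
W={'scene':lambda p:(p[:,:,2]>95)}
w=.009
for lab,B in (("all",[(-.02,.02,-.055,.057,h,.008+h),(-.022,.022,-.028,.028,.114+h,.126+h),(-w,w,0,.057,.114+h,.126+h),(-w,w,.045,.057,.008+h,.126+h),(-.004,.004,-.004,.004,h,.04+h)]),):
    fit("k4",B,W,{"scene":(250,196,276,226)},imgs,[.4901,-.0396,-.0925],False)
E
python3 run3.py
```

```text
top (398.9, 241.1) (np.float64(398.9), np.float64(240.9)) [ 0.5266 -0.1358  0.102 ]
top (413.9, 242.4) (np.float64(413.9), np.float64(242.3)) [ 0.5233 -0.172   0.102 ]
top (396.8, 277.3) (np.float64(396.7), np.float64(277.5)) [ 0.4405 -0.1283  0.102 ]
top (411.8, 278.9) (np.float64(411.8), np.float64(278.9)) [ 0.4373 -0.164   0.102 ]
ctr [ 0.4819 -0.15    0.102 ] yaw [np.float64(-5.03), np.float64(-5.33)] d 0.0864 0.0363
scene (214.6, 208.8) (np.float64(214.5), np.float64(208.7)) [ 0.4364 -0.1256  0.102 ]
scene (202.4, 214.2) (np.float64(202.4), np.float64(214.3)) [ 0.4341 -0.1618  0.102 ]
scene (234.9, 223.6) (np.float64(234.8), np.float64(223.5)) [ 0.5227 -0.1332  0.102 ]
scene (222.4, 229.6) (np.float64(222.3), np.float64(229.5)) [ 0.5198 -0.1696  0.102 ]
ctr [ 0.4782 -0.1476  0.102 ] yaw [np.float64(174.99), np.float64(174.81)] d 0.0866 0.0363
k4 ['scene'] [ 0.4892 -0.0373] -4.77 8.84
```

View pics/fit_k4_scene.png

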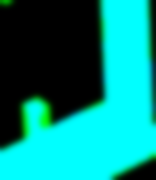

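Request:
jog_arm(jaw=[1,1,1,1,1,1,1,1], linear=[[-0.0007,0.001,0.006],[-0.0007,0.001,0.012],[-0.0007,0.001,0.018],[-0.0007,0.001,0.0225],[-0.0007,0.001,0.0225],[-0.0007,0.001,0.0225],[-0.0007,0.001,0.0225],[-0.0007,0.001,0.0225]], delta_rot=[[0,0,0],[0,0,0],[0,0,0],[0,0,0],[0,0,0],[0,0,0],[0,0,0],[0,0,0]])

```text
clock: 5.68
eef_pos: [0.4913, -0.0409, 0.1524]
tool_rot: [0.739, 0.674, 0.0, 0.0]
ft_force: [-0.1, -0.0, -3.4]
grip_width: 0.0192
```

```bash
cat > loc.py <<'E'
from plan import *
C=np.array([.481,-.150]); a=np.radians(-5.2)
o=bot.get_obs(); d=np.array(o['eef_pos'])[:2]-C
print("local mm", (1e3*np.array([np.cos(a)*d[0]+np.sin(a)*d[1],-np.sin(a)*d[0]+np.cos(a)*d[1]])).round(2),"h",((o['eef_pos'][2]-.1453)*1e3).round(2))
rel(o['eef_pos'],84.8,o)
E
python3 loc.py
```

```text
local mm [  0.36 109.6 ] h 7.14
t 5.68 pos [ 0.4913 -0.0409  0.1524] yaw 84.69 z [ 6.e-04 -0.e+00 -1.e+00] F [-0.13 -0.03 -3.37] M [-0.016 -0.001  0.014] w 0.0192
linear [0. 0. 0.] rot [ 0.03 -0.   -0.11]
```

Request:
jog_arm(jaw=[1,1,1,1,1,1,1,1], linear=[[-0.008,0,0.001],[-0.024,0,0.001],[-0.04,0,0.001],[-0.056,0,0.001],[-0.072,0,0.001],[-0.088,0,0.001],[-0.098,0,0.001],[-0.1016,0,0.001]], delta_rot=[[0,0,0],[0,0,0],[0,0,0],[0,0,0],[0,0,0],[0,0,0],[0,0,0],[0,0,0]])

```text
clock: 6.35
eef_pos: [0.4815, -0.1438, 0.1514]
tool_rot: [0.74, 0.673, -0.0, 0.0]
ft_force: [0.0, 0.9, -3.4]
grip_width: 0.0196
```

```bash
python3 loc.py; python3 - <<'E'
from h import *
p,d=bot.camera("scene"); cv2.imwrite("pics/scene5.png",p[:,:,::-1]); crop("pics/scene5.png","pics/s5.png",170,140,290,270,5)
E
```

```text
local mm [-0.04  6.17] h 6.07
t 6.35 pos [ 0.4815 -0.1438  0.1514] yaw 84.56 z [ 4.e-04 -8.e-04 -1.e+00] F [ 0.01  0.92 -3.38] M [-0.017 -0.063 -0.013] w 0.0196
linear [0. 0. 0.] rot [ 0.03  0.04 -0.24]
```

View pics/s5.png

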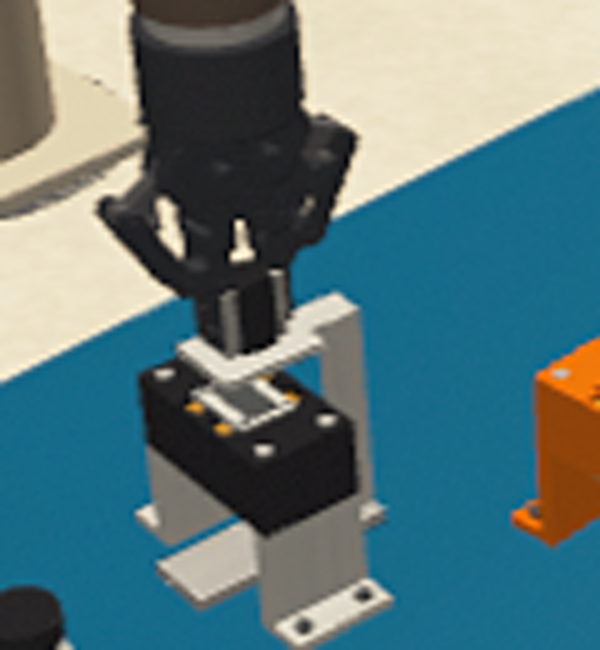

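Request:
jog_arm(jaw=[1,1,1,1,1,1,1,1], linear=[[0,0,-0.001],[0,0,-0.002],[0,0,-0.003],[0,0,-0.004],[0,0,-0.005],[0,0,-0.006],[0,0,-0.0067],[0,0,-0.0067]], delta_rot=[[0,0,-0.1],[0,0,-0.1],[0,0,-0.1],[0,0,-0.1],[0,0,-0.1],[0,0,-0.1],[0,0,-0.1],[0,0,-0.1]])

```text
clock: 7.07
eef_pos: [0.4816, -0.1416, 0.1574]
tool_rot: [0.738, 0.674, 0.0, -0.0]
ft_force: [1.3, 1.4, -9.2]
grip_width: 0.0195
```

```bash
python3 loc.py
```

```text
local mm [-0.15  8.45] h 12.09
t 7.07 pos [ 0.4816 -0.1416  0.1574] yaw 84.82 z [-4.e-04  8.e-04 -1.e+00] F [ 1.29  1.37 -9.22] M [ 0.129 -0.489  0.025] w 0.0195
linear [0. 0. 0.] rot [-0.03 -0.04  0.02]
```

Request:
jog_arm(jaw=[1,1,1,1,1,1,1,1], linear=[[0,0,0.003],[-0.0013,0.003,0.0033],[-0.0026,0.0057,0.0033],[-0.0026,0.0057,0.0033],[-0.0026,0.0057,0.002],[-0.0026,0.0057,0.001],[-0.0026,0.0057,0],[-0.0026,0.0057,0]], delta_rot=[[0,0,0],[0,0,0],[0,0,0],[0,0,0],[0,0,0],[0,0,0],[0,0,0],[0,0,0]])

```text
clock: 7.73
eef_pos: [0.487, -0.1453, 0.1576]
tool_rot: [0.739, 0.674, -0.0, 0.0]
ft_force: [0.6, -1.4, -9.4]
grip_width: 0.0194
```

```bash
python3 loc.py
```

```text
local mm [5.59 5.26] h 12.27
t 7.73 pos [ 0.487  -0.1453  0.1576] yaw 84.78 z [-2.e-04 -2.e-04 -1.e+00] F [ 0.65 -1.45 -9.43] M [-0.248 -0.492 -0.037] w 0.0194
linear [0. 0. 0.] rot [-0.01  0.01 -0.02]
```

Request:
jog_arm(jaw=[1,1,1,1,1,1,1,1], linear=[[0,0,0.003],[-0.003,0.0012,0.0033],[-0.0055,0.0024,0.0033],[-0.0055,0.0024,0.0033],[-0.0055,0.0024,0.002],[-0.0055,0.0024,0.001],[-0.0055,0.0024,0],[-0.0055,0.0024,0]], delta_rot=[[0,0,0],[0,0,0],[0,0,0],[0,0,0],[0,0,0],[0,0,0],[0,0,0],[0,0,0]])

```text
clock: 8.4
eef_pos: [0.4889, -0.1508, 0.1575]
tool_rot: [0.739, 0.674, -0.0, -0.0]
ft_force: [1.4, -1.1, -8.7]
grip_width: 0.0191
```

```bash
python3 loc.py
```

```text
local mm [ 7.93 -0.13] h 12.24
t 8.4 pos [ 0.4889 -0.1508  0.1575] yaw 84.79 z [-4.e-04 -1.e-04 -1.e+00] F [ 1.41 -1.11 -8.68] M [-0.257 -0.391 -0.028] w 0.0191
linear [0. 0. 0.] rot [-0.02  0.01 -0.01]
```

Contact again. Next −45°: (5.66, −5.66).

Request:
jog_arm(jaw=[1,1,1,1,1,1,1,1], linear=[[0,0,0.003],[-0.003,-0.0012,0.0033],[-0.0056,-0.0023,0.0033],[-0.0056,-0.0023,0.0033],[-0.0056,-0.0023,0.002],[-0.0056,-0.0023,0.001],[-0.0056,-0.0023,0],[-0.0056,-0.0023,0]], delta_rot=[[0,0,0],[0,0,0],[0,0,0],[0,0,0],[0,0,0],[0,0,0],[0,0,0],[0,0,0]])

```text
clock: 9.07
eef_pos: [0.486, -0.1562, 0.1575]
tool_rot: [0.739, 0.674, -0.0, -0.0]
ft_force: [0.7, -0.8, -7.7]
grip_width: 0.0193
```

```bash
python3 loc.py
```

```text
local mm [ 5.56 -5.75] h 12.21
t 9.07 pos [ 0.486  -0.1562  0.1575] yaw 84.79 z [-6.e-04 -1.e-04 -1.e+00] F [ 0.67 -0.79 -7.69] M [-0.233 -0.271  0.046] w 0.0193
linear [0. 0. 0.] rot [-0.03  0.01 -0.01]
```

Request:
jog_arm(jaw=[1,1,1,1,1,1,1,1], linear=[[0,0,0.003],[-0.0012,-0.003,0.0033],[-0.0023,-0.0056,0.0033],[-0.0023,-0.0056,0.0033],[-0.0023,-0.0056,0.002],[-0.0023,-0.0056,0.001],[-0.0023,-0.0056,0],[-0.0023,-0.0056,0]], delta_rot=[[0,0,0],[0,0,0],[0,0,0],[0,0,0],[0,0,0],[0,0,0],[0,0,0],[0,0,0]])

```text
clock: 9.73
eef_pos: [0.4802, -0.1579, 0.1575]
tool_rot: [0.738, 0.674, -0.0, -0.0]
ft_force: [0.3, -0.3, -7.6]
grip_width: 0.0193
```

```bash
python3 loc.py
```

```text
local mm [-0.08 -7.96] h 12.18
t 9.73 pos [ 0.4802 -0.1579  0.1575] yaw 84.79 z [-7.e-04  1.e-04 -1.e+00] F [ 0.29 -0.34 -7.6 ] M [-0.209 -0.242  0.023] w 0.0193
linear [0. 0. 0.] rot [-0.04 -0.   -0.01]
```

Request:
jog_arm(jaw=[1,1,1,1,1,1,1,1], linear=[[0,0,0.003],[0.0012,-0.003,0.0033],[0.0023,-0.0056,0.0033],[0.0023,-0.0056,0.0033],[0.0023,-0.0056,0.002],[0.0023,-0.0056,0.001],[0.0023,-0.0056,-0.0003],[0.0023,-0.0056,-0.0003]], delta_rot=[[0,0,0],[0,0,0],[0,0,0],[0,0,0],[0,0,0],[0,0,0],[0,0,0],[0,0,0]])

```text
clock: 10.4
eef_pos: [0.4748, -0.1551, 0.1578]
tool_rot: [0.739, 0.674, -0.0, -0.0]
ft_force: [1.0, 0.7, -9.4]
grip_width: 0.0195
```

```bash
python3 loc.py
```

```text
local mm [-5.68 -5.61] h 12.46
t 10.4 pos [ 0.4748 -0.1551  0.1578] yaw 84.79 z [-7.e-04  3.e-04 -1.e+00] F [ 1.01  0.71 -9.41] M [-0.048 -0.295  0.025] w 0.0195
linear [0. 0. 0.] rot [-0.04 -0.01 -0.01]
```

Contact. Next 180°: (−8, 0).

Request:
jog_arm(jaw=[1,1,1,1,1,1,1,1], linear=[[0,0,0.003],[0.003,-0.0012,0.0033],[0.0056,-0.0023,0.0033],[0.0056,-0.0023,0.0033],[0.0056,-0.0023,0.002],[0.0056,-0.0023,0.001],[0.0056,-0.0023,0],[0.0056,-0.0023,0]], delta_rot=[[0,0,0],[0,0,0],[0,0,0],[0,0,0],[0,0,0],[0,0,0],[0,0,0],[0,0,0]])

```text
clock: 11.07
eef_pos: [0.4735, -0.1495, 0.1587]
tool_rot: [0.739, 0.674, 0.0, 0.0]
ft_force: [-0.2, -0.8, -3.9]
grip_width: 0.019
```

```bash
python3 loc.py
```

```text
local mm [-7.47 -0.2 ] h 13.36
t 11.07 pos [ 0.4735 -0.1495  0.1587] yaw 84.79 z [ 9.e-04 -3.e-04 -1.e+00] F [-0.23 -0.8  -3.87] M [-0.046 -0.002  0.005] w 0.019
linear [0. 0. 0.] rot [ 0.05  0.01 -0.01]
```

Request:
jog_arm(jaw=[1,1,1,1,1,1,1,1], linear=[[0,0,-0.0007],[0,0,-0.0014],[0,0,-0.002],[0.0007,0,-0.002],[0.0014,0,-0.002],[0.002,0,-0.002],[0.002,0,-0.002],[0.002,0,-0.002]], delta_rot=[[0,0,0],[0,0,0],[0,0,0],[0,0,0],[0,0,0],[0,0,0],[0,0,0],[0,0,0]])

```text
clock: 11.73
eef_pos: [0.4734, -0.1473, 0.1601]
tool_rot: [0.738, 0.674, -0.0, -0.0]
ft_force: [-0.8, -0.5, -3.5]
grip_width: 0.0191
```

```bash
python3 loc.py
```

```text
local mm [-7.84  1.97] h 14.83
t 11.73 pos [ 0.4734 -0.1473  0.1601] yaw 84.8 z [-1.e-04  0.e+00 -1.e+00] F [-0.81 -0.53 -3.52] M [ 0.006  0.022 -0.025] w 0.0191
linear [0. 0. 0.] rot [-0.01 -0.   -0.  ]
```

Request:
jog_arm(jaw=[1,1,1,1,1,1,1,1], linear=[[0.0005,0,0],[0.001,0,0],[0.0015,0,0],[0.002,0,0],[0.0025,0,0],[0.0025,0,0],[0.0025,0,0],[0.0025,0,0]], delta_rot=[[0,0,0],[0,0,0],[0,0,0],[0,0,0],[0,0,0],[0,0,0],[0,0,0],[0,0,0]])

```text
clock: 12.4
eef_pos: [0.4736, -0.1452, 0.1602]
tool_rot: [0.739, 0.674, -0.0, 0.0]
ft_force: [-0.5, -1.5, -2.7]
grip_width: 0.019
```

```bash
python3 loc.py
```

```text
local mm [-7.8   4.09] h 14.9
t 12.4 pos [ 0.4736 -0.1452  0.1602] yaw 84.78 z [-1.e-04 -7.e-04 -1.e+00] F [-0.45 -1.47 -2.66] M [-0.616  0.09   0.027] w 0.019
linear [0. 0. 0.] rot [-0.    0.04 -0.02]
```

Request:
jog_arm(jaw=[1,1,1,1,1,1,1,1], linear=[[-0.0015,0,0],[-0.0033,0,0],[-0.0033,0,-0.0015],[-0.0033,0,-0.003],[-0.0033,0,-0.0045],[-0.0033,0,-0.006],[-0.0033,0,-0.0075],[-0.0033,0,-0.008]], delta_rot=[[0,0,0],[0,0,0],[0,0,0],[0,0,0],[0,0,0],[0,0,0],[0,0,0],[0,0,0]])

```text
clock: 13.07
eef_pos: [0.4735, -0.1482, 0.1686]
tool_rot: [0.738, 0.674, 0.0, 0.0]
ft_force: [-0.2, -0.6, -3.5]
grip_width: 0.0193
```

```bash
python3 loc.py
```

```text
local mm [-7.6   1.15] h 23.26
t 13.07 pos [ 0.4735 -0.1482  0.1686] yaw 84.8 z [ 5.e-04 -1.e-04 -1.e+00] F [-0.2  -0.57 -3.49] M [-0.008 -0.029  0.068] w 0.0193
linear [0. 0. 0.] rot [ 0.03  0.   -0.  ]
```

Free travel. Now rise gently to feel the housing (expected near h≈25.6).

Request:
jog_arm(jaw=[1,1,1,1,1,1,1,1], linear=[[0,0,-0.0005],[0,0,-0.001],[0,0,-0.0015],[0,0,-0.002],[0,0,-0.0025],[0,0,-0.003],[0,0,-0.0033],[0,0,-0.0033]], delta_rot=[[0,0,0],[0,0,0],[0,0,0],[0,0,0],[0,0,0],[0,0,0],[0,0,0],[0,0,0]])

```text
clock: 13.73
eef_pos: [0.4733, -0.1482, 0.1713]
tool_rot: [0.739, 0.674, -0.0, -0.0]
ft_force: [0.8, 0.5, -4.8]
grip_width: 0.0193
```

```bash
python3 loc.py
```

```text
local mm [-7.84  1.11] h 26.02
t 13.73 pos [ 0.4733 -0.1482  0.1713] yaw 84.79 z [-2.e-04  1.e-04 -1.e+00] F [ 0.77  0.46 -4.82] M [-0.017 -0.056  0.   ] w 0.0193
linear [0. 0. 0.] rot [-0.01 -0.   -0.01]
```

Request:
jog_arm(jaw=[1,1,1,1,1,1,1,1], linear=[[0,0,-0.0004],[0,0,-0.0008],[0,0,-0.0012],[0,0,-0.0016],[0,0,-0.002],[0,0,-0.0024],[0,0,-0.0028],[0,0,-0.003]], delta_rot=[[0,0,0],[0,0,0],[0,0,0],[0,0,0],[0,0,0],[0,0,0],[0,0,0],[0,0,0]])

```text
clock: 14.4
eef_pos: [0.4726, -0.148, 0.1739]
tool_rot: [0.739, 0.674, -0.001, -0.001]
ft_force: [-1.5, 1.2, -10.6]
grip_width: 0.0191
```

```bash
python3 loc.py
```

```text
local mm [-8.59  1.21] h 28.65
t 14.4 pos [ 0.4726 -0.148   0.1739] yaw 84.79 z [-2.e-03  5.e-04 -1.e+00] F [ -1.48   1.21 -10.55] M [-0.012  0.268 -0.056] w 0.0191
linear [0. 0. 0.] rot [-0.12 -0.02 -0.01]
```

Request:
jog_arm(jaw=[1,1,1,1,1,1,1,1], linear=[[0,0.0002,-0.0005],[0,0.0004,-0.001],[0,0.0005,-0.0015],[0,0.0005,-0.002],[0,0.0005,-0.0025],[0,0.0005,-0.003],[0,0.0005,-0.0035],[0,0.0005,-0.004]], delta_rot=[[0,0,0],[0,0,0],[0,0,0],[0,0,0],[0,0,0],[0,0,0],[0,0,0],[0,0,0]])

```text
clock: 15.07
eef_pos: [0.4734, -0.1481, 0.1784]
tool_rot: [0.739, 0.674, -0.0, -0.0]
ft_force: [-3.3, 0.7, -11.3]
grip_width: 0.0197
```

```bash
python3 loc.py;  python3 - <<'E'
from h import *
p,d=bot.camera("scene"); cv2.imwrite("pics/scene6.png",p[:,:,::-1]); crop("pics/scene6.png","pics/s6.png",185,170,265,270,7)
E
```

```text
local mm [-7.69  1.17] h 33.09
t 15.07 pos [ 0.4734 -0.1481  0.1784] yaw 84.79 z [-9.e-04  2.e-04 -1.e+00] F [ -3.33   0.73 -11.28] M [ 0.069  0.988 -0.027] w 0.0197
linear [0. 0. 0.] rot [-0.05 -0.01 -0.01]
```

View pics/s6.png

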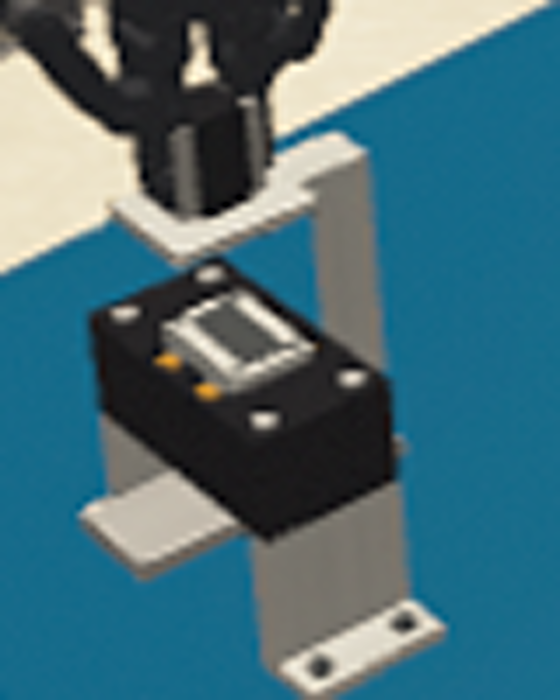

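Request:
jog_arm(jaw=[1,1,1,1,1,1,1,1], linear=[[0,-0.0005,-0.0005],[0,-0.001,-0.001],[0,-0.001,-0.0015],[0,-0.001,-0.002],[0,-0.001,-0.0025],[0,-0.001,-0.003],[0,-0.001,-0.0035],[0,-0.001,-0.0038]], delta_rot=[[0,0,0],[0,0,0],[0,0,0],[0,0,0],[0,0,0],[0,0,0],[0,0,0],[0,0,0]])

```text
clock: 15.78
eef_pos: [0.4727, -0.1481, 0.1823]
tool_rot: [0.739, 0.674, -0.0, -0.0]
ft_force: [-2.6, 0.5, -12.7]
grip_width: 0.0192
```

```bash
python3 loc.py;  python3 - <<'E'
from h import *
p,d=bot.camera("scene"); cv2.imwrite("pics/scene7.png",p[:,:,::-1]); crop("pics/scene7.png","pics/s7.png",185,190,255,260,10)
E
```

```text
local mm [-8.45  1.14] h 36.95
t 15.78 pos [ 0.4727 -0.1481  0.1823] yaw 84.79 z [-4.e-04  1.e-04 -1.e+00] F [ -2.6    0.49 -12.65] M [0.113 1.026 0.02 ] w 0.0192
linear [0. 0. 0.] rot [-0.02 -0.   -0.01]
```

View pics/s7.png

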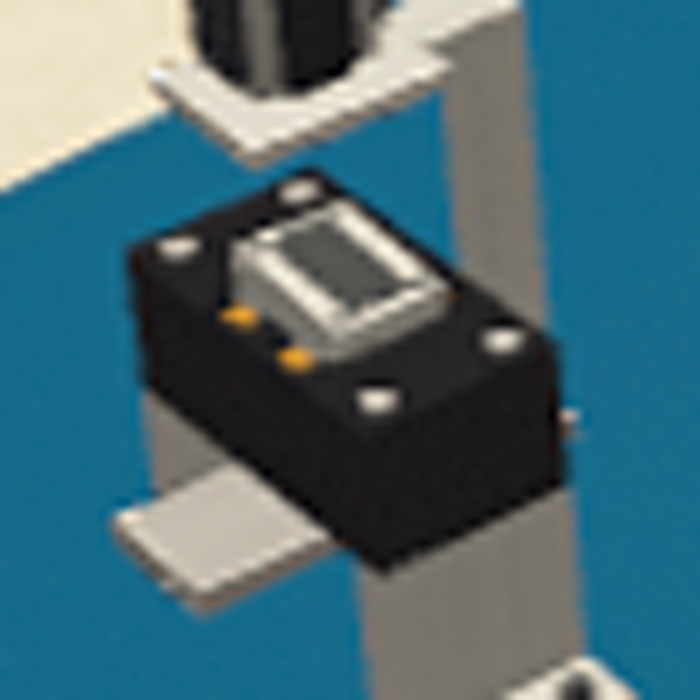

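Request:
jog_arm(jaw=[1,1,1,1,1,1,1,1], linear=[[0,0,-0.0003],[0,0,-0.0006],[0,0,-0.0008],[0,0,-0.0008],[0,0,-0.0008],[0,0,-0.0008],[0,0,-0.0008],[0,0,-0.0008]], delta_rot=[[0,0,0],[0,0,0],[0,0,0],[0,0,0],[0,0,0],[0,0,0],[0,0,0],[0,0,0]])

```text
clock: 16.5
eef_pos: [0.4728, -0.1481, 0.1831]
tool_rot: [0.739, 0.674, -0.0, -0.0]
ft_force: [-4.4, 0.5, -12.4]
grip_width: 0.019
```

```bash
python3 loc.py;  python3 - <<'E'
from h import *
p,d=bot.camera("scene"); cv2.imwrite("pics/scene8.png",p[:,:,::-1])
a=np.load("pics/scene0.npy")
C=np.array([.481,-.150]);an=np.radians(-5.2)
# fit plane to housing-top rim depth points
for x,y in((-.019,-.013),(.019,-.013),(-.019,.013),(.019,.013)):
    for z in (.112,.114):
        P=(C[0]+np.cos(an)*x-np.sin(an)*y,C[1]+np.sin(an)*x+np.cos(an)*y,z); q=proj("scene",P); u,v=np.round(q).astype(int)
        print((x,y),(u,v),dep("scene",u,v,d[v,u]).round(4))
E
```

```text
local mm [-8.38  1.14] h 37.75
t 16.5 pos [ 0.4728 -0.1481  0.1831] yaw 84.79 z [-2.e-04  1.e-04 -1.e+00] F [ -4.36   0.52 -12.37] M [ 0.086  1.118 -0.014] w 0.019
linear [0. 0. 0.] rot [-0.01 -0.   -0.01]
(-0.019, -0.013) (np.int64(209), np.int64(215)) [ 0.4678 -0.1659  0.1176]
(-0.019, -0.013) (np.int64(209), np.int64(214)) [ 0.4619 -0.1615  0.1156]
(0.019, -0.013) (np.int64(218), np.int64(222)) [ 0.5024 -0.1669  0.1141]
(0.019, -0.013) (np.int64(218), np.int64(221)) [ 0.4976 -0.1632  0.1128]
(-0.019, 0.013) (np.int64(218), np.int64(211)) [ 0.4694 -0.1396  0.117 ]
(-0.019, 0.013) (np.int64(218), np.int64(210)) [ 0.4649 -0.136   0.1161]
(0.019, 0.013) (np.int64(227), np.int64(218)) [ 0.5046 -0.1411  0.1136]
(0.019, 0.013) (np.int64(227), np.int64(217)) [ 0.5003 -0.1376  0.1127]
```

```bash
python3 - <<'E'
from h import *
p,d=bot.camera("scene"); _,d2=bot.camera("scene"); np.save("pics/scene9.npy",d)
C=np.array([.480,-.149]);an=np.radians(-5.2)
def L(P): 
    e=P[:2]-C; return np.array([np.cos(an)*e[0]+np.sin(an)*e[1],-np.sin(an)*e[0]+np.cos(an)*e[1],P[2]])
Q=[]
dd=(d+d2)/2
for v in range(195,245):
    for u in range(190,245):
        if dd[v,u]>0: Q.append(np.r_[L(dep("scene",u,v,dd[v,u])),u,v])
Q=np.array(Q)
x,y,z=Q[:,0],Q[:,1],Q[:,2]
def plane(m,t):
    A=np.c_[x[m],y[m],np.ones(m.sum())]; c,*_=np.linalg.lstsq(A,z[m],rcond=None); r=z[m]-A@c
    print(t,m.sum(),"slopes deg",np.degrees(np.arctan(c[:2])).round(2),"z0",c[2].round(4),"rms",r.std().round(4))
nt=((abs(x)>.028)&(abs(x)<.048)&(abs(y)<.024)&(z>.096)&(z<.110)); plane(nt,"nest top")
ht=((abs(x)<.020)&(abs(y)<.013)&(z>.108)&(z<.125)); plane(ht,"housing top")
d0=np.load("pics/scene0.npy"); Q0=np.array([L(dep("scene",u,v,d0[v,u])) for v in range(195,245) for u in range(190,245) if d0[v,u]>0]); x,y,z=Q0.T
plane(((abs(x)>.028)&(abs(x)<.048)&(abs(y)<.024)&(z>.096)&(z<.110)),"nest0"); plane(((abs(x)<.020)&(abs(y)<.013)&(z>.095)&(z<.112)),"housing0")
E
python3 -c "
import sys;sys.path.insert(0,'.')
from h import *
crop('pics/scene8.png','pics/s8.png',185,190,255,260,11)"
```

```text
nest top 167 slopes deg [-0.14 -0.22] z0 0.1044 rms 0.001
housing top 106 slopes deg [-5.03 -0.53] z0 0.1155 rms 0.0011
nest0 186 slopes deg [ 0.18 -0.16] z0 0.1044 rms 0.0014
housing0 100 slopes deg [0.07 0.11] z0 0.1045 rms 0.0013
```

View pics/s8.png

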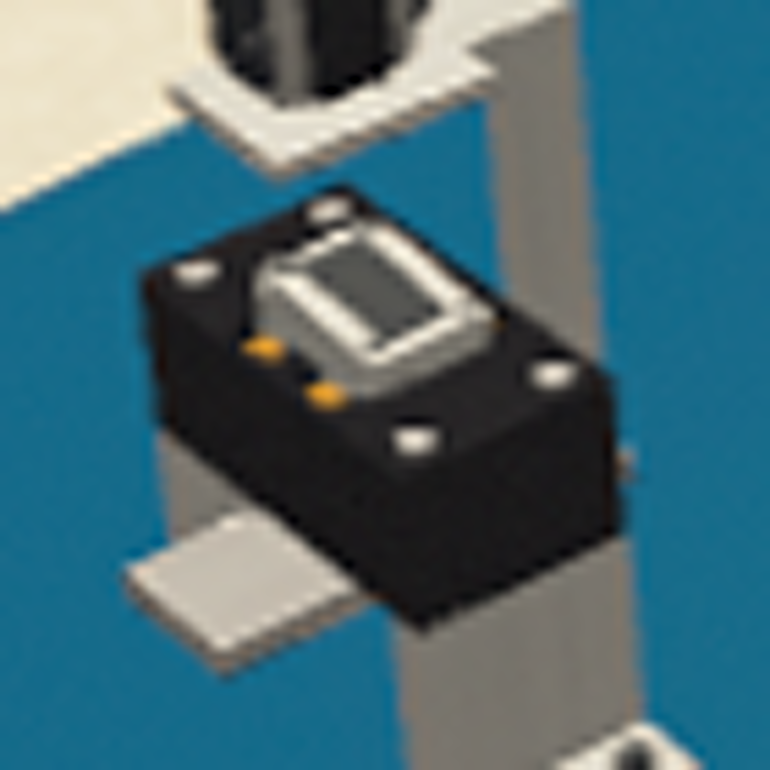

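Request:
jog_arm(jaw=[1,1,1,1,1,1,1,1], linear=[[0,0,0.0005],[0,0,0.001],[0,0,0.0015],[0,0,0.002],[0,0,0.0025],[0,0,0.003],[0,0,0.004],[0,0,0.004]], delta_rot=[[0,0,0],[0,0,0],[0,0,0],[0,0,0],[0,0,0],[0,0,0],[0,0,0],[0,0,0]])

```text
clock: 17.32
eef_pos: [0.4738, -0.1484, 0.1797]
tool_rot: [0.738, 0.674, 0.001, 0.001]
ft_force: [-0.3, 0.2, -4.1]
grip_width: 0.019
```

```bash
python3 loc.py; cat > lev.py <<'E'
from h import *
import sys
p,d=bot.camera("scene"); _,d2=bot.camera("scene"); cv2.imwrite("pics/%s.png"%sys.argv[1],p[:,:,::-1])
C=np.array([.480,-.149]);an=np.radians(-5.2)
dd=np.where((d>0)&(d2>0),(d+d2)/2,0)
def L(P): 
    e=P[:2]-C; return np.array([np.cos(an)*e[0]+np.sin(an)*e[1],-np.sin(an)*e[0]+np.cos(an)*e[1],P[2]])
Q=np.array([L(dep("scene",u,v,dd[v,u])) for v in range(195,245) for u in range(190,245) if dd[v,u]>0]); x,y,z=Q.T
def plane(m,t):
    A=np.c_[x[m],y[m],np.ones(m.sum())]; c,*_=np.linalg.lstsq(A,z[m],rcond=None); r=z[m]-A@c
    print(t,m.sum(),"slopes deg",np.degrees(np.arctan(c[:2])).round(2),"z0",c[2].round(4),"rms",r.std().round(4)); return c[2]
a=plane(((abs(x)>.028)&(abs(x)<.048)&(abs(y)<.024)&(z>.096)&(z<.110)),"nest"); b=plane(((abs(x)<.020)&(abs(y)<.013)&(z>.108)&(z<.125)),"housing"); print("raise mm",((b-a)*1e3).round(2))
crop("pics/%s.png"%sys.argv[1],"pics/%s_c.png"%sys.argv[1],185,190,255,260,11)
E
python3 lev.py lv1
```

```text
local mm [-7.28  0.96] h 34.45
t 17.32 pos [ 0.4738 -0.1484  0.1797] yaw 84.79 z [ 2.5e-03 -7.0e-04 -1.0e+00] F [-0.26  0.15 -4.12] M [-0.053  0.031  0.021] w 0.019
linear [0. 0. 0.] rot [ 0.15  0.03 -0.01]
nest 164 slopes deg [-0.16 -0.38] z0 0.1044 rms 0.0011
housing 103 slopes deg [-4.33  0.04] z0 0.1155 rms 0.0011
raise mm 11.09
```

Request:
jog_arm(jaw=[1,1,1,1,1,1,1,1], linear=[[0,0,-0.001],[0,0,-0.002],[0,0,-0.003],[0,0,-0.0036],[0,0,-0.0042],[0,0,-0.0048],[0,0,-0.0053],[0,0,-0.0055]], delta_rot=[[0,0,0],[0,0,0],[0,0,0],[0,0,0],[0,0,0],[0,0,0],[0,0,0],[0,0,0]])

```text
clock: 18.08
eef_pos: [0.4727, -0.1481, 0.1836]
tool_rot: [0.738, 0.674, -0.0, -0.001]
ft_force: [3.2, -0.2, -13.3]
grip_width: 0.0193
```

```bash
python3 loc.py; python3 lev.py lv2
```

```text
local mm [-8.48  1.18] h 38.25
t 18.08 pos [ 0.4727 -0.1481  0.1836] yaw 84.79 z [-1.3e-03  5.0e-04 -1.0e+00] F [  3.17  -0.21 -13.3 ] M [-0.273 -0.828  0.022] w 0.0193
linear [0. 0. 0.] rot [-0.07 -0.02 -0.01]
nest 165 slopes deg [-0.19  0.32] z0 0.1044 rms 0.0012
housing 103 slopes deg [-3.98  1.31] z0 0.1162 rms 0.0011
raise mm 11.79
```

View pics/lv2_c.png

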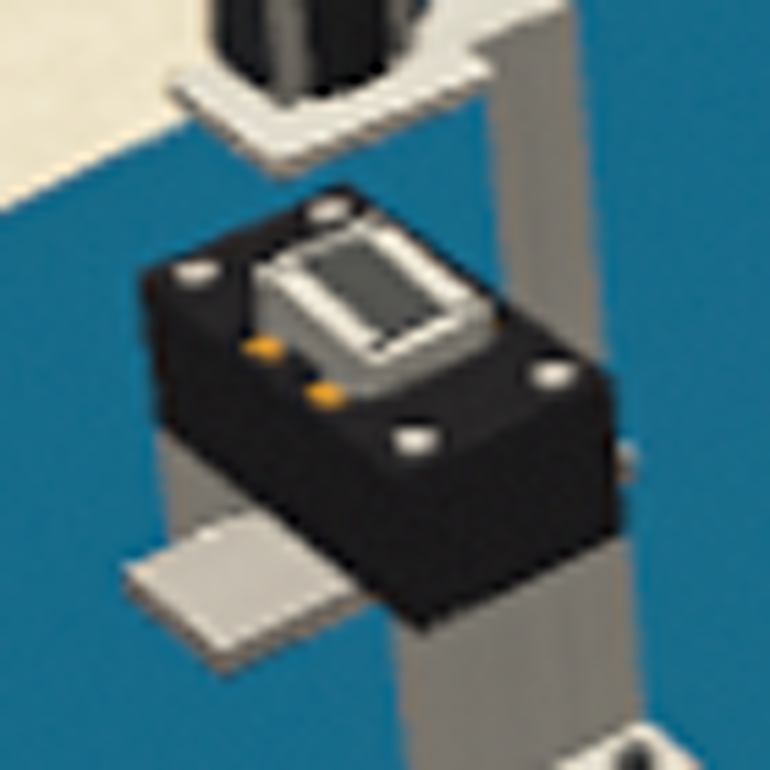

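Request:
jog_arm(jaw=[1,1,1,1,1,1,1,1], linear=[[0,0.0003,-0.0004],[0,0.0006,-0.0008],[0,0.0009,-0.0012],[0,0.0012,-0.0016],[0,0.0014,-0.0018],[0,0.0014,-0.002],[0,0.0014,-0.0022],[0,0.0014,-0.0023]], delta_rot=[[0,0,0],[0,0,0],[0,0,0],[0,0,0],[0,0,0],[0,0,0],[0,0,0],[0,0,0]])

```text
clock: 18.85
eef_pos: [0.4733, -0.1481, 0.1865]
tool_rot: [0.739, 0.674, -0.001, -0.001]
ft_force: [-1.8, -0.2, -12.3]
grip_width: 0.0192
```

```bash
python3 loc.py; python3 lev.py lv3
```

```text
local mm [-7.81  1.23] h 41.25
t 18.85 pos [ 0.4733 -0.1481  0.1865] yaw 84.79 z [-2.1e-03  4.0e-04 -1.0e+00] F [ -1.85  -0.25 -12.32] M [-0.032  0.585  0.003] w 0.0192
linear [0. 0. 0.] rot [-0.12 -0.01 -0.01]
nest 148 slopes deg [0.05 0.49] z0 0.1044 rms 0.0011
housing 103 slopes deg [-5.76 -0.56] z0 0.1189 rms 0.0013
raise mm 14.56
```

Request:
jog_arm(jaw=[1,1,1,1,1,1,1,1], linear=[[0,0,0.002],[0,-0.0012,0.006],[0,-0.0012,0.011],[0,-0.0012,0.016],[0,-0.0012,0.021],[0,-0.0012,0.026],[0,-0.0012,0.031],[0,-0.0012,0.0335]], delta_rot=[[0,0,0],[0,0,0],[0,0,0],[0,0,0],[0,0,0],[0,0,0],[0,0,0],[0,0,0]])

```text
clock: 19.62
eef_pos: [0.4728, -0.1481, 0.1525]
tool_rot: [0.739, 0.674, -0.0, -0.0]
ft_force: [-0.9, -0.4, -2.8]
grip_width: 0.0193
```

```bash
python3 loc.py; python3 lev.py lv4
```

```text
local mm [-8.36  1.18] h 7.19
t 19.62 pos [ 0.4728 -0.1481  0.1525] yaw 84.79 z [-9.e-04  3.e-04 -1.e+00] F [-0.88 -0.36 -2.81] M [-0.022  0.055  0.02 ] w 0.0193
linear [0. 0. 0.] rot [-0.05 -0.01 -0.01]
nest 121 slopes deg [0.   0.57] z0 0.1043 rms 0.0009
housing 53 slopes deg [-8.09 -2.51] z0 0.1193 rms 0.0011
raise mm 14.95
```

View pics/lv4_c.png

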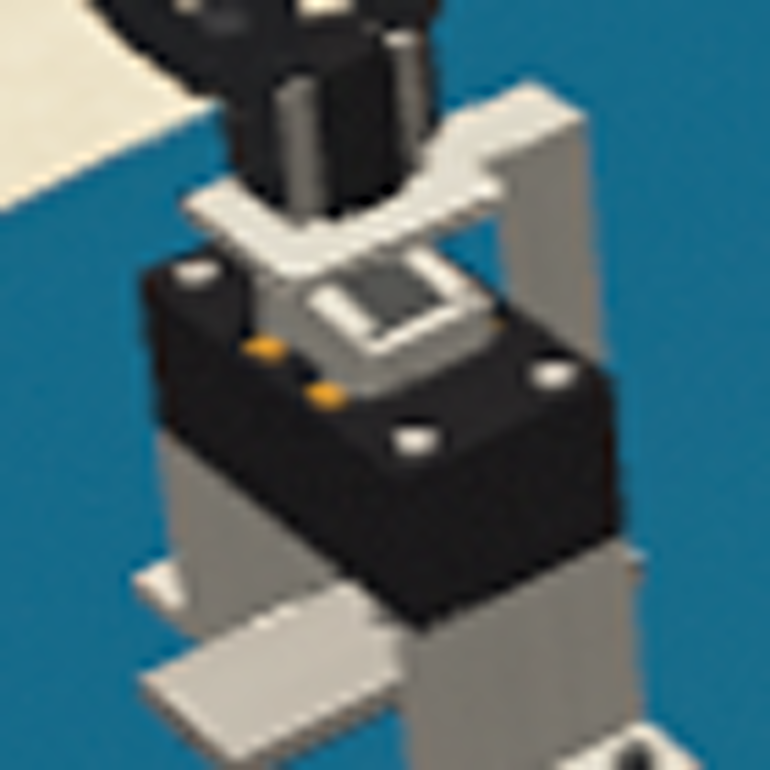

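Request:
jog_arm(jaw=[1,1,1,1,1,1,1,1], linear=[[0,-0.002,0],[0,-0.004,0],[0,-0.004,0.001],[0,-0.004,0.002],[0,-0.004,0.003],[0,-0.004,0.004],[0,-0.004,0.0045],[0,-0.004,0.0045]], delta_rot=[[0,0,0],[0,0,0],[0,0,0],[0,0,0],[0,0,0],[0,0,0],[0,0,0],[0,0,0]])

```text
clock: 20.38
eef_pos: [0.4689, -0.1478, 0.149]
tool_rot: [0.739, 0.674, -0.0, -0.0]
ft_force: [-1.0, 0.1, -0.8]
grip_width: 0.0196
```

```bash
python3 loc.py
```

```text
local mm [-12.25   1.06] h 3.72
t 20.38 pos [ 0.4689 -0.1478  0.149 ] yaw 84.79 z [-3.e-04 -2.e-04 -1.e+00] F [-1.    0.11 -0.85] M [-0.033  0.268 -0.091] w 0.0196
linear [0. 0. 0.] rot [-0.02  0.01 -0.01]
```

Request:
jog_arm(jaw=[1,1,1,1,1,1,1,1], linear=[[0,0,0.0003],[0,0,0.0007],[0,0,0.001],[0,0,0.0013],[0,0,0.0016],[0,0,0.0018],[0,0,0.002],[0,0,0.002]], delta_rot=[[0,0,0],[0,0,0],[0,0,0],[0,0,0],[0,0,0],[0,0,0],[0,0,0],[0,0,0]])

```text
clock: 21.05
eef_pos: [0.469, -0.1478, 0.1468]
tool_rot: [0.739, 0.674, -0.0, -0.0]
ft_force: [-2.4, -0.4, 0.7]
grip_width: 0.0197
```

```bash
python3 loc.py; python3 lev.py lv5
```

```text
local mm [-12.15   1.13] h 1.5
t 21.05 pos [ 0.469  -0.1478  0.1468] yaw 84.79 z [-2.e-04  1.e-04 -1.e+00] F [-2.38 -0.37  0.65] M [-0.021  0.468 -0.023] w 0.0197
linear [0. 0. 0.] rot [-0.01 -0.   -0.01]
nest 115 slopes deg [ 0.01 -0.13] z0 0.1044 rms 0.0011
housing 48 slopes deg [-1.88  0.31] z0 0.1173 rms 0.0017
raise mm 12.89
```

View pics/lv5_c.png

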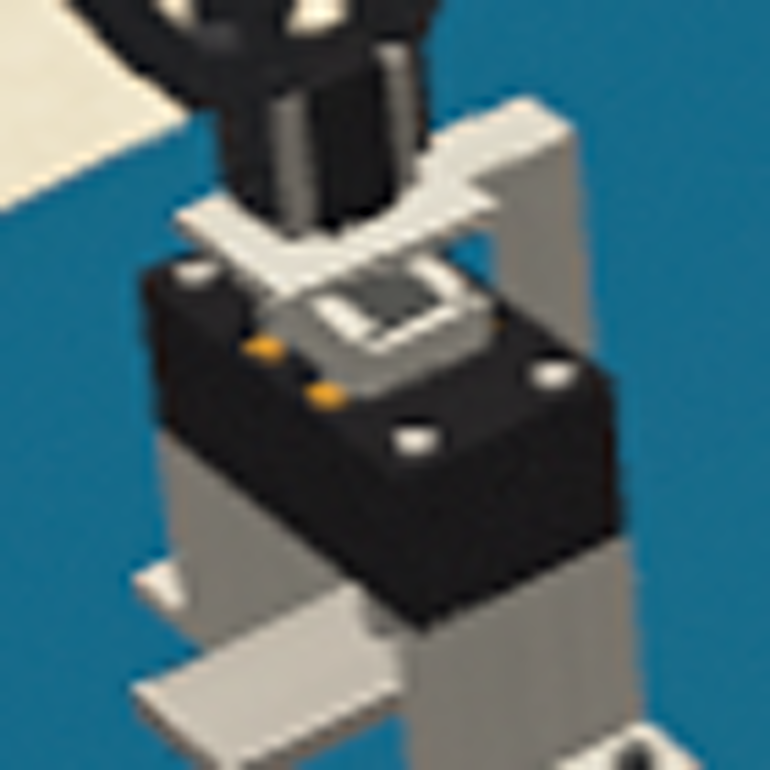

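Request:
jog_arm(jaw=[1,1,1,1,1,1,1,1], linear=[[0,0,0.0002],[0,0,0.0004],[0,0,0.0006],[0,0,0.0008],[0,0,0.0009],[0,0,0.0009],[0,0,0.0009],[0,0,0.0009]], delta_rot=[[0,0,0],[0,0,0],[0,0,0],[0,0,0],[0,0,0],[0,0,0],[0,0,0],[0,0,0]])

```text
clock: 21.82
eef_pos: [0.469, -0.1478, 0.1459]
tool_rot: [0.739, 0.674, -0.0, -0.0]
ft_force: [-2.2, -0.2, -0.7]
grip_width: 0.0196
```

```bash
python3 loc.py; python3 lev.py lv6
```

```text
local mm [-12.1    1.12] h 0.64
t 21.82 pos [ 0.469  -0.1478  0.1459] yaw 84.79 z [-1.e-04  0.e+00 -1.e+00] F [-2.23 -0.17 -0.69] M [-0.011  0.474  0.039] w 0.0196
linear [0. 0. 0.] rot [-0.   -0.   -0.01]
nest 117 slopes deg [ 0.34 -0.68] z0 0.1041 rms 0.0011
housing 52 slopes deg [-1.99 -0.69] z0 0.1175 rms 0.0021
raise mm 13.35
```

Request:
jog_arm(jaw=[1,1,1,1,1,1,1,1], linear=[[0,0,-0.002],[0,0,-0.004],[0,0,-0.0056],[0.002,0.003,-0.0056],[0.008,0.007,-0.0056],[0.02,0.012,-0.0056],[0.036,0.012,-0.0056],[0.052,0.012,-0.0056]], delta_rot=[[0,0,0],[0,0,0],[0,0,0],[0,0,0],[0,0,0],[0,0,0],[0,0,0],[0,0,0]])

```text
clock: 22.58
eef_pos: [0.4865, -0.0963, 0.1515]
tool_rot: [0.739, 0.674, 0.0, 0.0]
ft_force: [0.5, 0.4, -3.4]
grip_width: 0.0196
```

```bash
python3 loc.py; python3 lev.py lv7
```

```text
local mm [ 0.65 53.98] h 6.16
t 22.58 pos [ 0.4865 -0.0963  0.1515] yaw 84.76 z [ 5.e-04  4.e-04 -1.e+00] F [ 0.54  0.43 -3.38] M [ 0.02   0.034 -0.029] w 0.0196
linear [0. 0. 0.] rot [ 0.03 -0.02 -0.04]
nest 159 slopes deg [-0.04  0.15] z0 0.1044 rms 0.0011
housing 97 slopes deg [-0.65 -1.81] z0 0.1167 rms 0.001
raise mm 12.29
```

View pics/lv7_c.png

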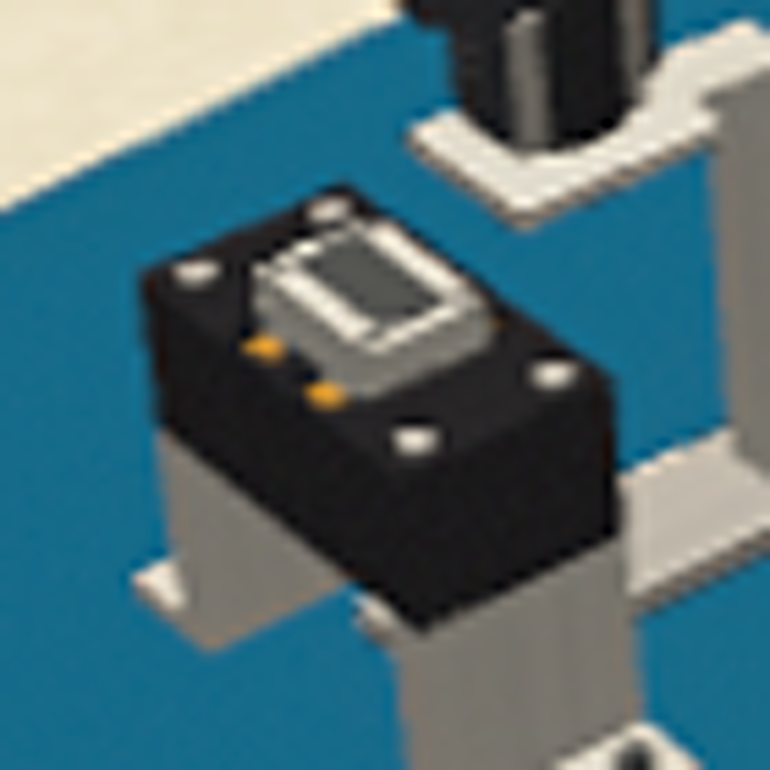

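Request:
jog_arm(jaw=[1,1,1,1,1,1,1,1], linear=[[0.014,0,0],[0.028,0,0],[0.042,0,0],[0.055,0,0],[0.063,0,-0.004],[0.065,0,-0.01],[0.065,0,-0.017],[0.065,0,-0.024]], delta_rot=[[0,0,0],[0,0,0],[0,0,0],[0,0,0],[0,0,0],[0,0,0],[0,0,0],[0,0,0]])

```text
clock: 23.35
eef_pos: [0.4919, -0.0328, 0.1765]
tool_rot: [0.739, 0.674, -0.0, 0.0]
ft_force: [0.3, -0.7, -2.7]
grip_width: 0.0191
```

```bash
python3 plan.py .4595 .1605 .175 72.6
```

```text
t 23.35 pos [ 0.4919 -0.0328  0.1765] yaw 84.78 z [ 5.e-04 -6.e-04 -1.e+00] F [ 0.28 -0.67 -2.74] M [ 0.011 -0.023  0.001] w 0.0191
linear [ 0.1895 -0.0498  0.0014] rot [ 0.03  0.03 12.18]
```

Request:
jog_arm(jaw=[1,1,1,1,1,1,1,1], linear=[[0.01,-0.002,0],[0.035,-0.009,0],[0.067,-0.017,0],[0.1,-0.026,0],[0.133,-0.035,0],[0.163,-0.043,0],[0.182,-0.048,0],[0.1895,-0.05,0]], delta_rot=[[0,0,1],[0,0,2.5],[0,0,4.5],[0,0,6.5],[0,0,8.5],[0,0,10.5],[0,0,12.2],[0,0,12.2]])

```text
clock: 24.02
eef_pos: [0.4592, 0.1631, 0.1766]
tool_rot: [0.805, 0.593, 0.001, -0.0]
ft_force: [0.7, 0.6, -2.9]
grip_width: 0.0193
```

Request:
jog_arm(jaw=[1,1,1,1,1,1,1,1], linear=[[0,0,0],[0,0,0],[0,0,0.004],[0,0,0.009],[0,0,0.014],[0,0,0.019],[0,0,0.023],[0,0,0.025]], delta_rot=[[0,0,0],[0,0,0],[0,0,0],[0,0,0],[0,0,0],[0,0,0],[0,0,0],[0,0,0]])

```text
clock: 24.68
eef_pos: [0.4586, 0.1603, 0.1495]
tool_rot: [0.806, 0.592, -0.001, -0.0]
ft_force: [0.5, -0.1, -3.3]
grip_width: 0.0195
```

```bash
python3 plan.py .4595 .1605 .1453 72.6
```

```text
t 24.68 pos [0.4586 0.1603 0.1495] yaw 72.55 z [-1.7e-03 -6.0e-04 -1.0e+00] F [ 0.5  -0.14 -3.29] M [0.013 0.067 0.005] w 0.0195
linear [0.0005 0.0009 0.0042] rot [-0.08  0.06 -0.05]
```

Request:
jog_arm(jaw=[1,1,1,1,1,1,1,1], linear=[[0,0,0.0007],[0,0,0.0014],[0,0,0.0021],[0,0,0.0028],[0,0,0.0035],[0,0,0.0042],[0,0,0.0048],[0,0,0.005]], delta_rot=[[0,0,0],[0,0,0],[0,0,0],[0,0,0],[0,0,0],[0,0,0],[0,0,0],[0,0,0]])

```text
clock: 25.35
eef_pos: [0.459, 0.1609, 0.1455]
tool_rot: [0.806, 0.592, -0.0, -0.0]
ft_force: [0.5, -0.4, -3.3]
grip_width: 0.0195
```

```bash
python3 plan.py .4595 .1605 .1453 72.6
```

```text
t 25.35 pos [0.459  0.1609 0.1455] yaw 72.59 z [-1.e-04 -0.e+00 -1.e+00] F [ 0.46 -0.35 -3.32] M [-0.073  0.016  0.04 ] w 0.0195
linear [-0.0002  0.0006  0.0002] rot [-0.01  0.   -0.01]
```

Request:
jog_arm(jaw=[1,1,1,1,1,1,1,1], linear=[[0,0,0.0002],[0,0,0.0004],[0,0,0.0006],[0,0,0.0008],[0,0,0.001],[0,0,0.001],[0,0,0.001],[0,0,0.001]], delta_rot=[[0,0,0],[0,0,0],[0,0,0],[0,0,0],[0,0,0],[0,0,0],[0,0,0],[0,0,0]])

```text
clock: 26.02
eef_pos: [0.4591, 0.1609, 0.1453]
tool_rot: [0.806, 0.592, 0.0, 0.0]
ft_force: [-2.7, -1.8, 5.0]
grip_width: 0.0192
```

```bash
python3 plan.py .4595 .1605 .1453 72.6
```

```text
t 26.02 pos [0.4591 0.1609 0.1453] yaw 72.59 z [ 5.e-04  2.e-04 -1.e+00] F [-2.7  -1.82  5.03] M [-0.259  0.714 -0.001] w 0.0192
linear [-0.0002  0.0005  0.    ] rot [ 0.03 -0.02 -0.01]
```

Foot is firmly on the mat. Release slightly, then rise.

Request:
jog_arm(jaw=[0.72,0.65,0.55,0.45,0.4,0.4,0.4,0.4], linear=[[0,0,-0.0008],[0,0,-0.001],[0,0,-0.001],[0,0,-0.001],[0,0,-0.001],[0,0,-0.001],[0,0,-0.001],[0,0,-0.001]], delta_rot=[[0,0,0],[0,0,0],[0,0,0],[0,0,0],[0,0,0],[0,0,0],[0,0,0],[0,0,0]])

```text
clock: 26.68
eef_pos: [0.459, 0.1609, 0.1455]
tool_rot: [0.806, 0.592, -0.0, -0.0]
ft_force: [0.6, -0.5, -1.1]
grip_width: 0.0516
```

Request:
jog_arm(jaw=[0.4,0.4,0.4,0.4,0.4,0.4,0.4,0.4], linear=[[0,0,-0.004],[0,0,-0.01],[0,0,-0.02],[0,0,-0.035],[0,0,-0.055],[0,0,-0.075],[0,0,-0.095],[0,0,-0.11]], delta_rot=[[0,0,0],[0,0,0],[0,0,0],[0,0,0],[0,0,0],[0,0,0],[0,0,0],[0,0,0]])

```text
clock: 27.35
eef_pos: [0.4596, 0.1611, 0.2586]
tool_rot: [0.806, 0.592, 0.002, 0.0]
ft_force: [0.8, 0.7, 0.3]
grip_width: 0.0514
```

```bash
python3 plan.py .4595 .1605 .1453 72.6; python3 lev.py lv8; python3 - <<'E'
from h import *
p,d=bot.camera("top"); cv2.imwrite("pics/top9.png",p[:,:,::-1])
E
```

```text
t 27.35 pos [0.4596 0.1611 0.2586] yaw 72.59 z [ 0.003   0.0011 -1.    ] F [0.81 0.67 0.26] M [-0.014 -0.032  0.023] w 0.0514
linear [-0.0008 -0.0002  0.1133] rot [ 0.15 -0.11 -0.01]
nest 163 slopes deg [0.03 0.17] z0 0.1044 rms 0.0011
housing 96 slopes deg [-0.73 -0.63] z0 0.1168 rms 0.001
raise mm 12.4
```

View pics/lv8.png

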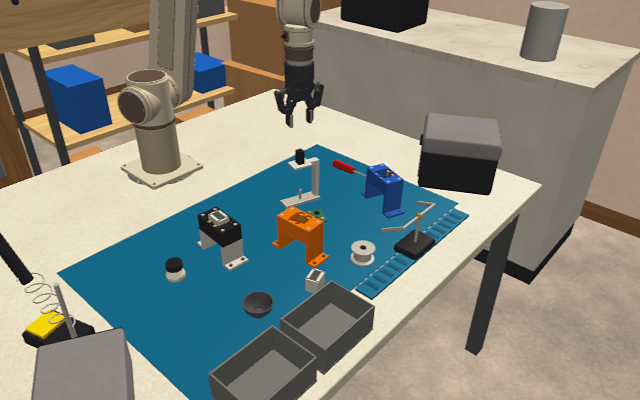

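View pics/top9.png

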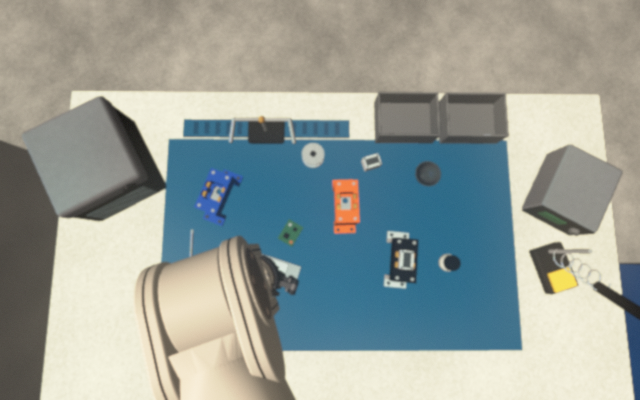

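```bash
python3 -c "
from workcell import bot
print(bot.job_done())"
```

```text
the job is handed in; nothing more can be done
None
```

The housing now stands about 12.4 mm out of its pocket and reads level. The knockout is back upright on the mat at its old spot, clear of the nest. I handed the job in at about 27.5 s.

- **Finding the hole:** I felt round the guide plate at six points with about 4–6 N of pressing force each. The hole was roughly at the nest's −x side. A sideways feel for its edge then put the pin near the hole's centre.
- **Pushing up:** The housing moved at 7–10 N, well under the 25 N allowed. Because the hole is off-centre, pushing tilted the housing by 4–6°, so it was not level at that point.
- **Levelling it:** I pushed on to about 14.5 mm at its centre, then lowered the pin out of the plate. I pressed the high side down with the underside of the knockout's top arm, at about 2–4 N. After that I drew the knockout out to the +y side and stood it back.
- **Last checks:**
  - The final depth picture shows the housing tilted less than 1° either way, which is about the camera's noise. An earlier reading of 1.8° about one axis did not repeat.
  - The last scene picture shows the knockout standing free, with nothing else looking moved. The top view could not confirm the knockout or all of the screwdriver, because the arm blocked part of it.
  - The wrist force reads about zero and the gripper is clear of everything.

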